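# Hang the two pails on the rack hooks

### The arm

A 7-joint arm with a two-finger parallel gripper is mounted at the origin on a cart in front of the work surface, level with it; the furniture and walls round the work are solid. World frame = base frame: x ahead of the robot, y to its left, z up, the work surface at z = 0. Lengths are in m, angles in rad, forces in N, time in s.
With the tool pointing down it reaches from about 0.4 to 0.9 m from the base axis. Payload 5.5 kg.
Tool frame: the origin (TCP) lies at the very end of the fingers, on their centre line; the grasp point (between the pads) lies 19 mm behind it (manip.grasp_offset is the distance from the TCP to the grasp point, in m); z points along the fingers, y is the line along which they close (so a half turn about z gives the same grasp; the last joint's range is limited). The gripper opens to 85 mm and grips with 20 to 120 N. Pads are 22 mm wide; open, the fingers measure 114 mm over their backs; the gripper's body (76 mm by 85 mm) begins 54 mm behind the grasp point. The pads swing forward as they close: fully open they stand 13 mm farther back than shut.
Start: joints at [1.474, 0.501, -0.427, 1.55, 0.221, 1.138, -0.21], TCP at [0.229, -0.608, 0.231] pointing down, gripper open.
Joint ranges: [-2.88, 2.88], [-0.31, 2.03], [-1.54, 1.56], [0.2, 2.42], [-1.41, 4.55], [0.19, 2.02], [-2.57, 2.57]. Speed limits (rad/s): [2.57, 2.57, 3.14, 3.14, 3.14, 3.14, 3.14].

### API

Orientations are given as a rotation vector (axis times angle).
In Python, from rig import status, eyes, manip, models gives the robot as it stands.
- The arm moves only by the tool play_rows, never from a script. Its argument "moves" is one flat list of numbers, 7 for each row, row after row: the opening, from 0 (shut) to 1 (fully open), then the shift along the tool's x, y, z in m, then the turn, a rotation vector about the tool's x, y, z in rad. In form: [claw, tx, ty, tz, ax, ay, az, claw, tx, ty, tz, ax, ay, az, ...]. A call has 1 to 12 rows; each row is the pose to reach, as a shift and turn from the pose commanded when the call began, along the tool's axes at that moment; what a row does not reach only later rows make up. A row lasts 1/10 s, in which the tool goes at most 50 mm and 8.59 degrees, less where a joint would pass 70% of its speed; a pose out of reach is approached as far as the arm can. A call with a gripper value outside its range is refused whole. The fingers move at their own pace and stop on an object; the grip force is fixed at half the most. Time passes only in rows, so rows that repeat a pose let the fingers close. It gives the time, the measured TCP pose, the force, the opening and the grip force at its end, in the units of the state.
- status.read_state(): the state, without advancing time (a new reading comes with each control period).
- eyes.read_camera(name): name is "side" or "top" or "wrist"; returns (picture, depth): 420x560x3 uint8, red, green, blue; 420x560 float32, m along the optical axis (not along the pixel's ray), 0 where there is no reading.
- eyes.camera_params(name): a dict with "K" (3x3 intrinsics, pixels), "T" (4x4, takes a point from camera to world coordinates). Camera axes: x right, y down, z forward; pixel columns grow to the right and rows downward; lengths in m; the calibration is good to about 2 mm. A picture is of the moment at which its call begins: read the wrist's pose just before it. camera_params takes no time and is no camera call; for the wrist camera it gives the pose at the moment of the call.
- manip.sign_off(): hands the job in; it is judged then, once.
Trained networks look in the newest picture that a camera, given by its name, has taken for a name from the list of things; names that differ only in an ending like _2 or _b are one class to them, and where a whole thing is asked for, a point or a joint stands for the part that bears it (a point fixed in the world has none). Each returns a list of dicts, best first, with "p" (0 to 1); they miss things now and then, are a little off and sometimes report something else, mostly with a low value. They report only what shows in the picture. A call takes as long as a camera call.
- models.search_frame(camera, target): "bbox" ([left, top, right, bottom] in pixels, round what is visible of it).
- models.landmark_of(camera, target): "location" ([column, row] in pixels: a listed point, or the origin of a listed thing).
The state is a dict: "clock": time; "joint_pos": joint angles; "dq": joint speeds; "joint_torque": joint torques, N m; "ee_pos": TCP position; "eef_rot": TCP orientation; "contact_force": force on the tool from outside, world axes, zero at the start; "ft_torque": the same for the moment, N m; "width": finger opening in m; "gripper_force": force on a finger pad.
Only numpy, scipy, OpenCV 4.12 (cv2) and the standard library are available. Lean on these libraries where they do the work, as an engineer would, in place of code of your own. Each camera call takes 0.05 s, during which the arm holds its last target. There are 200 camera calls.

### The job

Hang both steel pails on the rack by their handles, each with its handle resting in the hook: the tall pail on the high hook and the short pail on the low hook, and leave them hanging still. Do not disturb the nail cup, the oil jar or the bowl.

Things in the scene. Friction and masses are not known exactly. Their poses are not given: they have to be found in the camera images.
- tall_pail: the taller of two plain steel pails: round, open, 105 mm high to the rim, 64 mm across the foot, 79 mm at the rim, about 0.32 kg. Origin: centre of the underside, z up. A rigid handle of 8 mm round bar stands over it in its y-z plane (a hook passes through it along x); looks the same from +x and -x. Starts upright on the bench, left or right of the rack
- tall_pail_handle (a point): middle of its handle: bar centre at the top of the kink, 166 mm above the underside; axes as the pail's. The handle's top runs level along y from -37 to +37 mm, 6 mm lower than this point, but for the 16 mm wide kink in the middle that settles on a hook; uprights at y = +-43 mm. Gripped about 24 mm beside the middle, it leaves the kink free for the hook
- short_pail: the shorter of two plain steel pails: round, open, 60 mm high to the rim, 64 mm across the foot, 79 mm at the rim, about 0.22 kg. Origin: centre of the underside, z up. A rigid handle of 8 mm round bar stands over it in its y-z plane (a hook passes through it along x); looks the same from +x and -x. Starts upright on the bench, left or right of the rack
- short_pail_handle (a point): middle of its handle: bar centre at the top of the kink, 121 mm above the underside; axes as the pail's. The handle's top runs level along y from -37 to +37 mm, 6 mm lower than this point, but for the 16 mm wide kink in the middle that settles on a hook; uprights at y = +-43 mm. Gripped about 24 mm beside the middle, it leaves the kink free for the hook
- rack: fixed plywood rack. Origin: on the bench under the middle of the back board's front face; x into the board, y along it, z up. Board 230 mm wide, 370 high; foot 12 mm thick, 97 mm forward. A shelf 240 mm wide, underside at 370 mm, juts 50 mm forward over the hooks: lean the gripper's top back 20 to 50 degrees to get under. Hooks at y = +60 and -60 mm, either way round
- high_hook: the higher steel hook on the rack's back board, 8 mm round bar, pointing to its -x: level for 40 mm from the board, then 10 mm down into a dip 52 to 66 mm out, then up to a tip 76 mm out that stands 20 mm above the dip. Origin: on the bench under where it meets the board's front face; axes as the rack's
- high_hook_seat (a point): where the middle of a hung handle (its handle point) rests in this hook: 235 mm above the bench, 60 mm out from the board, 10 mm above the bar's centre in the dip; axes as the rack's (x from the tip in to the board, z up)
- low_hook: the lower steel hook on the rack's back board, 8 mm round bar, pointing to its -x: level for 40 mm from the board, then 10 mm down into a dip 52 to 66 mm out, then up to a tip 76 mm out that stands 20 mm above the dip. Origin: on the bench under where it meets the board's front face; axes as the rack's
- low_hook_seat (a point): where the middle of a hung handle (its handle point) rests in this hook: 165 mm above the bench, 60 mm out from the board, 10 mm above the bar's centre in the dip; axes as the rack's (x from the tip in to the board, z up); too low for the tall pail to hang free
- cup: bystander: pale glazed cup with nails, 70 mm across, 62 mm high, beside the left-hand pail; origin at the centre of its underside
- jar: bystander: clay oil jar with a cork, 68 mm across, 117 mm high, beside the right-hand pail; origin at the centre of its underside
- bowl: bystander: small turned wooden bowl, 116 mm across, 45 mm high, in front of the rack; origin at the centre of its underside

How it is judged:
By the outcome, as a careful person would: the job done as asked, in the order asked, and still so for the second after the job is handed in, with the robot touching nothing.
It also fails if it takes over 67 s, if anything falls off the work surface, if the arm or the gripper's body presses on something with over 40 N, if the wrist force passes 120 N, or if a joint passes its speed limit or range.

## Working session

There is one attempt and no reset: what is moved stays moved. The work goes in short steps, Python scripts to look and compute and a tool call to move; the robot and the scene stay as the last step left them, time stands still between calls to the robot, and variables do not carry over. Pictures are saved under pics/ and viewed, at most 13 in all, crops included, and the job is handed in when it is done.

Besides the shell and the picture viewer there is one more tool, called after "Emit:" as name(argument=value, ...) on one line, values as JSON. play_rows: Moves the arm, as the interface text tells. Its arguments: {"type":"object","properties":{"moves":{"type":"array","items":{"type":"number"}}},"required":["moves"]}

```bash
mkdir -p pics; ls
cat > h.py <<'E'
import numpy as np, cv2
from scipy.spatial.transform import Rotation as R
from rig import status, eyes, manip, models
def save(n,f):
    p,d=eyes.read_camera(n); cv2.imwrite('pics/'+f,p[:,:,::-1]); return p,d
def px2w(n,uv,d,T=None):
    c=eyes.camera_params(n); K=c['K'];T=c['T'] if T is None else T
    u,v=uv; p=np.array([(u-K[0,2])/K[0,0]*d,(v-K[1,2])/K[1,1]*d,d,1]); return (T@p)[:3]
def atz(n,uv,z):
    c=eyes.camera_params(n); a=px2w(n,uv,0);b=px2w(n,uv,1); t=(z-a[2])/(b-a)[2]; return a+t*(b-a)
E
python3 - <<'E'
from h import *
np.set_printoptions(precision=3,suppress=True)
print(status.read_state())
D={}
for n in ['top','side']:
    p,d=save(n,n+'0.png'); np.save(n+'_d.npy',d); print(n,eyes.camera_params(n)['T'])
    for t in ['tall_pail','tall_pail_handle','short_pail','short_pail_handle','high_hook_seat','low_hook_seat','high_hook','low_hook','rack','cup','jar','bowl']:
        l=models.landmark_of(n,t)[:2]
        for q in l:
            u,v=q['location']; i,j=int(round(v)),int(round(u)); dd=d[min(max(i,0),419),min(max(j,0),559)]
            print(n,t,round(q['p'],2),np.round([u,v]),px2w(n,(u,v),dd) , atz(n,(u,v),{'tall_pail_handle':.166,'short_pail_handle':.121,'high_hook_seat':.235,'low_hook_seat':.165}.get(t,0)))
E
```

```text
pics
{'clock': 0.0, 'joint_pos': array([ 1.474,  0.502, -0.427,  1.551,  0.221,  1.138, -0.21 ]), 'dq': array([-0.001, -0.   , -0.   , -0.   ,  0.001, -0.001, -0.   ]), 'joint_torque': array([  0.001, -56.952,  -5.817, -28.095,   0.011,   0.012,  -0.   ]), 'ee_pos': array([ 0.229, -0.608,  0.23 ]), 'eef_rot': array([-3.089, -0.562,  0.   ]), 'contact_force': array([-0.569, -0.174, -1.056]), 'ft_torque': array([-0.023, -0.029, -0.073]), 'gripper_force': 0.0, 'width': 0.08541922706186256}
top [[-0.003 -0.986  0.167  0.3  ]
 [-1.     0.001 -0.012  0.018]
 [ 0.011 -0.167 -0.986  1.66 ]
 [ 0.     0.     0.     1.   ]]
top tall_pail 0.82 [358. 238.] [ 0.494 -0.259  0.002] [ 0.494 -0.259  0.   ]
top tall_pail_handle 0.67 [362. 233.] [ 0.511 -0.27   0.014] [ 0.492 -0.244  0.166]
top short_pail 0.79 [208. 222.] [0.552 0.26  0.006] [0.553 0.261 0.   ]
top short_pail_handle 0.93 [204. 221.] [0.555 0.274 0.006] [0.538 0.256 0.121]
top high_hook_seat 0.61 [262. 193.] [0.65  0.074 0.018] [0.604 0.067 0.235]
top low_hook_seat 0.41 [300. 198.] [ 0.632 -0.057  0.02 ] [ 0.603 -0.05   0.165]
top low_ho
[... 726 characters left out ...]
 [0.552 0.263 0.004] [0.553 0.261 0.   ]
side short_pail_handle 0.95 [237. 293.] [0.571 0.238 0.054] [0.552 0.265 0.121]
side high_hook_seat 0.57 [247. 206.] [ 0.662 -0.009  0.122] [0.617 0.069 0.235]
side low_hook_seat 0.58 [274. 199.] [ 0.637 -0.159  0.003] [ 0.583 -0.038  0.165]
side low_hook 0.2 [244. 229.] [0.663 0.021 0.034] [ 0.675 -0.     0.   ]
side rack 0.65 [245. 232.] [0.664 0.016 0.014] [0.668 0.008 0.   ]
side cup 0.84 [215. 359.] [0.549 0.413 0.008] [0.551 0.411 0.   ]
side jar 0.68 [332. 161.] [ 0.511 -0.394  0.028] [ 0.517 -0.421  0.   ]
side bowl 0.74 [318. 239.] [ 0.437 -0.064  0.006] [ 0.438 -0.068  0.   ]
side bowl 0.61 [241. 291.] [0.547 0.257 0.12 ] [0.581 0.206 0.   ]
```

View pics/top0.png

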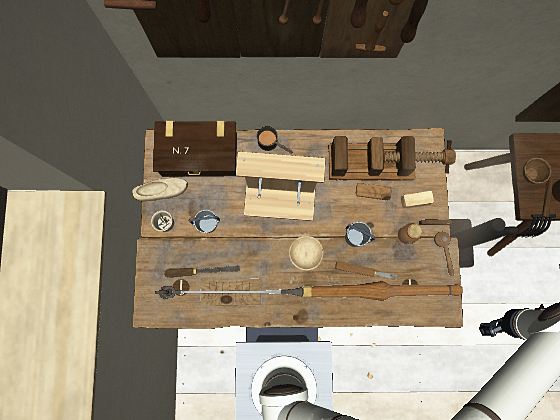

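View pics/side0.png

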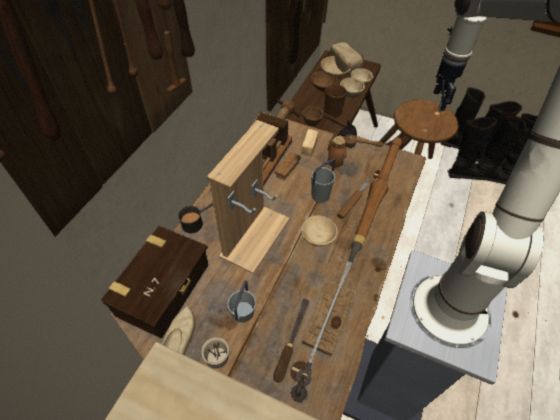

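The tall pail is on the right at top (358,233) and the short one on the left at (206,221). The rack is slightly yawed, with hooks near (261,187) on the left, which is probably the high one, and (298,191) on the right. Next I'll measure handle directions and hook geometry from depth.

Run:
```python
from h import *
np.set_printoptions(precision=3,suppress=True)
def cloud(n):
    d=np.load(n+'_d.npy'); c=eyes.camera_params(n);K=c['K'];v,u=np.mgrid[:420,:560]
    P=np.stack([(u-K[0,2])/K[0,0]*d,(v-K[1,2])/K[1,1]*d,d],-1).reshape(-1,3)[d.ravel()>0]
    return P@c['T'][:3,:3].T+c['T'][:3,3]
C={n:cloud(n) for n in('top','side')}
for n,P in C.items():
    for nm,c,z0,z1 in[('tall',(.495,-.246),.125,.19),('short',(.548,.26),.08,.14)]:
        q=P[(np.hypot(P[:,0]-c[0],P[:,1]-c[1])<.065)&(P[:,2]>z0)&(P[:,2]<z1)]
        m=q.mean(0); w=np.linalg.svd(q[:,:2]-m[:2])[2][0] if len(q)>2 else 0
        print(n,nm,len(q),m,'dir deg',np.degrees(np.arctan2(w[1],w[0])), 'ext',(q[:,:2]-m[:2])@w if len(q)<40 else np.ptp((q[:,:2]-m[:2])@w), 'zmax',q[:,2].max())
    for nm,z0,z1 in[('foot',.006,.02),('shelf',.37,.41)]:
        q=P[(P[:,0]>.53)&(P[:,0]<.78)&(abs(P[:,1])<.17)&(P[:,2]>z0)&(P[:,2]<z1)]
        r=cv2.minAreaRect(q[:,:2].astype(np.float32)); print(n,nm,len(q),r,cv2.boxPoints(r).ravel())
    q=P[(P[:,0]>.55)&(P[:,0]<.68)&(abs(P[:,1])<.12)&(P[:,2]>.1)&(P[:,2]<.28)]
    # board face excluded later
    q=q[np.argsort(q[:,0])][:60]; print(n,'hook pts');print(q[::2])
```

```text
top tall 86 [ 0.498 -0.242  0.161] dir deg -117.51984729015778 ext 0.0896812189499028 zmax 0.17466910272734304
top short 80 [0.546 0.26  0.116] dir deg -82.23250102909661 ext 0.09137203364750551 zmax 0.12976752618133514
top foot 1915 ((0.6507667303085327, -0.0009224116802215576), (0.3381126821041107, 0.23633958399295807), 89.53598022460938) [ 0.531 -0.169  0.768 -0.171  0.77   0.167  0.534  0.169]
top shelf 2198 ((0.6464722156524658, 0.01114654541015625), (0.24045439064502716, 0.0706101730465889), 85.62076568603516) [ 0.602 -0.106  0.672 -0.111  0.691  0.128  0.62   0.134]
top hook pts
[[ 0.578 -0.045  0.181]
 [ 0.581 -0.045  0.177]
 [ 0.586 -0.045  0.171]
 [ 0.589  0.074  0.249]
 [ 0.59  -0.042  0.165]
 [ 0.592  0.074  0.25 ]
 [ 0.595 -0.046  0.155]
 [ 0.596  0.074  0.244]
 [ 0.597 -0.046  0.16 ]
 [ 0.598 -0.049  0.158]
 [ 0.6   -0.042  0.165]
 [ 0.601 -0.046  0.161]
 [ 0.602  0.078  0.231]
 [ 0.603 -0.045  0.163]
 [ 0.605 -0.049  0.157]
 [ 0.606  0.075  0.228]
 [ 0.606 -0.045  0.165]
 [ 0.607 -0.042  0.159]
 [ 0.609  0.078  0.226]
 [ 0.61  -0.049  0.163]
 [ 0.611 -0.043  0.156]
 [ 
[... 824 characters left out ...]
76]
 [ 0.582 -0.047  0.174]
 [ 0.583 -0.043  0.173]
 [ 0.585 -0.04   0.171]
 [ 0.587 -0.044  0.175]
 [ 0.588 -0.04   0.164]
 [ 0.589  0.076  0.245]
 [ 0.59   0.073  0.245]
 [ 0.591  0.077  0.244]
 [ 0.592 -0.04   0.158]
 [ 0.593  0.08   0.239]
 [ 0.593 -0.043  0.162]
 [ 0.595  0.076  0.246]
 [ 0.595  0.082  0.239]
 [ 0.596  0.079  0.24 ]
 [ 0.597  0.078  0.243]
 [ 0.599  0.08   0.24 ]
 [ 0.6   -0.043  0.155]
 [ 0.601  0.077  0.221]
 [ 0.602 -0.041  0.155]
 [ 0.604  0.078  0.23 ]
 [ 0.605  0.075  0.231]
 [ 0.606 -0.042  0.157]
 [ 0.607 -0.044  0.159]
 [ 0.608 -0.046  0.162]
 [ 0.61  -0.043  0.155]
 [ 0.61   0.077  0.225]
 [ 0.61   0.076  0.229]
 [ 0.612 -0.048  0.162]
 [ 0.613  0.077  0.229]]
```

```bash
cat >> h.py <<'E'
np.set_printoptions(precision=3,suppress=True)
def rot(yaw,th):  # tool z leans toward yaw by th from straight down, x along yaw+90
    y,t=np.radians([yaw,th]); z=np.array([np.cos(y)*np.sin(t),np.sin(y)*np.sin(t),-np.cos(t)])
    x=np.array([-np.sin(y),np.cos(y),0]); return np.stack([x,np.cross(z,x),z],1)
def go(g,yaw,th,back=0,up=0):
    "row values to bring the grasp point to g (retreated 'back' along the tool, 'up' in z)"
    s=status.read_state(); R0=R.from_rotvec(s['eef_rot']).as_matrix(); R1=rot(yaw,th)
    p=np.array(g)+[0,0,up]+R1[:,2]*(.019-back)
    print('shift',R0.T@(p-s['ee_pos']),'turn',R.from_matrix(R0.T@R1).as_rotvec(),'tcp',s['ee_pos'],'q',s['joint_pos'],'F',s['contact_force'],'w',s['width'],s['clock'])
E
python3 -c "
from h import *
print(manip.grasp_offset); go((.509,-.221,.160),-27.5,40,.12)"
```

```text
0.0187
shift [ 0.355 -0.312 -0.006] turn [-0.666  0.255 -0.701] tcp [ 0.229 -0.608  0.231] q [ 1.474  0.501 -0.427  1.55   0.221  1.138 -0.21 ] F [0.962 1.144 0.321] w 0.08532103283137987 1.3
```

Emit:
play_rows(moves=[0.6,0.355,-0.312,-0.006,-0.666,0.255,-0.701,0.6,0.355,-0.312,-0.006,-0.666,0.255,-0.701,0.6,0.355,-0.312,-0.006,-0.666,0.255,-0.701,0.6,0.355,-0.312,-0.006,-0.666,0.255,-0.701,0.6,0.355,-0.312,-0.006,-0.666,0.255,-0.701,0.6,0.355,-0.312,-0.006,-0.666,0.255,-0.701,0.6,0.355,-0.312,-0.006,-0.666,0.255,-0.701,0.6,0.355,-0.312,-0.006,-0.666,0.255,-0.701,0.6,0.355,-0.312,-0.006,-0.666,0.255,-0.701,0.6,0.355,-0.312,-0.006,-0.666,0.255,-0.701,0.6,0.355,-0.312,-0.006,-0.666,0.255,-0.701,0.6,0.355,-0.312,-0.006,-0.666,0.255,-0.701])

```text
clock: 2.5
ee_pos: [0.4642, -0.2005, 0.2464]
eef_rot: [2.155, 1.305, 0.461]
contact_force: [-0.6, -0.4, -0.7]
width: 0.0509
gripper_force: 0.0
```

```bash
python3 -c "
from h import *
go((.509,-.221,.160),-27.5,40,.12);go((.509,-.221,.160),-27.5,40,0)
save('wrist','w1.png')
print(models.landmark_of('wrist','tall_pail_handle')[:2], [atz('wrist',q['location'],.166) for q in models.landmark_of('wrist','tall_pail_handle')[:1]])"
```

```text
shift [ 0.003 -0.018 -0.003] turn [-0.016  0.003 -0.001] tcp [ 0.464 -0.201  0.246] q [ 1.69  -0.307 -1.232  2.422 -1.061  0.248  0.856] F [-0.62  -0.351 -0.658] w 0.050879077792483435 2.5
shift [ 0.003 -0.016  0.117] turn [-0.016  0.003 -0.001] tcp [ 0.464 -0.201  0.246] q [ 1.69  -0.307 -1.232  2.422 -1.061  0.248  0.856] F [-0.62  -0.351 -0.658] w 0.050879077792483435 2.5
[{'location': [266.3, 235.7], 'p': 0.56}] [array([ 0.5  , -0.244,  0.166])]
```

Emit:
play_rows(moves=[0.6,0.002,-0.016,0.03,-0.016,0.003,-0.001,0.6,0.002,-0.016,0.06,-0.016,0.003,-0.001,0.6,0.002,-0.016,0.09,-0.016,0.003,-0.001,0.6,0.002,-0.016,0.117,-0.016,0.003,-0.001,0.6,0.002,-0.016,0.117,-0.016,0.003,-0.001,0.6,0.002,-0.016,0.117,-0.016,0.003,-0.001])

```text
clock: 3.25
ee_pos: [0.4769, -0.2073, 0.2195]
eef_rot: [2.153, 1.308, 0.463]
contact_force: [-0.3, -0.7, 0.1]
width: 0.0513
gripper_force: 0.0
```

```bash
python3 -c "
from h import *
go((.509,-.221,.160),-27.5,40,0)
save('wrist','w2.png')"
```

```text
shift [ 0.003 -0.01   0.087] turn [-0.016  0.     0.001] tcp [ 0.477 -0.207  0.219] q [ 1.987 -0.266 -1.535  2.423 -1.409  0.191  1.217] F [-0.313 -0.743  0.114] w 0.05127273891684561 3.25
```

View pics/w2.png

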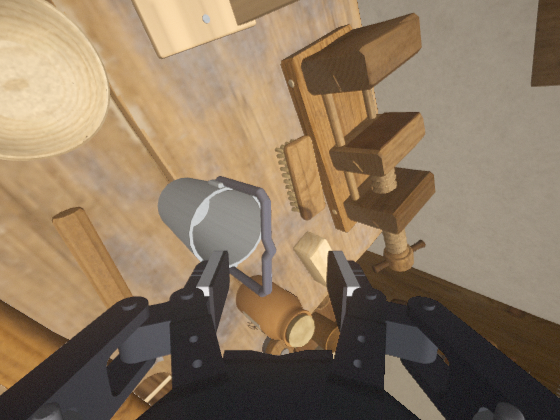

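```bash
cat > fit.py <<'E'
from h import *
import itertools
D=[([1.474,.501,-.427,1.55,.221,1.138,-.21],[.229,-.608,.231],[-3.089,-.562,0]),
([1.69,-.307,-1.232,2.422,-1.061,.248,.856],[.4642,-.2005,.2464],[2.155,1.305,.461])]
s=status.read_state(); D.append((s['joint_pos'],s['ee_pos'],s['eef_rot']))
Q=np.array([d[0] for d in D]);P=np.array([d[1] for d in D]);O=R.from_rotvec([d[2] for d in D])
def ori(sg,off,Q):
    A=sg*Q+off
    return R.from_euler('ZYZYZYZ'[:3],A[:,:3])*R.from_euler('YZYZ'[:3],A[:,3:6])*R.from_euler('Z',A[:,6:])
h=np.pi/2; res=[]
for sg in itertools.product([1,-1],repeat=7):
    sg=np.array(sg)
    if sg[1]<0: continue   # equivalent by a half turn of joint 1 / 3
    for o in itertools.product(range(4),[0,1,2,3],[0,1,2,3],[0,1,2,3],[0,1,2,3],[0]):
        pass
    # vectorised over offsets
    def rz(a): c,s_=np.cos(a),np.sin(a); return np.array([[c,-s_,0],[s_,c,0],[0,0,1]])
    def ry(a): c,s_=np.cos(a),np.sin(a); return np.array([[c,0,s_],[0,1,0],[-s_,0,c]])
    f=[rz,ry,rz,ry,rz,ry,rz]
    Ms=None
    for j in range(6):
        opt=range(4) if j!=0 else [0]
        M=np.array([[f[j](sg[j]*q[j]+k*h) for q in Q] for k in opt]) # k,n,3,3
        Ms=M if Ms is None else np.einsum('anij,bnjk->abnik',Ms,M).reshape(-1,len(Q),3,3)
    M7=np.array([rz(sg[6]*q[6]) for q in Q]); Ms=np.einsum('anij,njk->anik',Ms,M7)
    # free constant rotations: base yaw b (about z) unknown, tool const T: O = Rz(b) M T ; test b in 16 steps
    Om=O.as_matrix()
    for b in range(8):
        X=np.einsum('ij,anjk->anik',rz(b*h/2),Ms)
        T=np.einsum('anji,njk->anik',X,Om)
        e=np.abs(T-T[:,:1]).max((1,2,3))
        for i in np.where(e<.02)[0]: res.append((e[i],tuple(sg),b,i,np.round(T[i,0],2).tolist()))
res.sort(key=lambda r:r[0]); print(len(res))
for r in res[:12]: print(r[:3],np.unravel_index(r[3],(4,)*5),r[4])
E
sed -i '/for o in itertools/,/pass/d' fit.py; time python3 fit.py
```

```text
32
(np.float64(0.002494712382379874), (np.int64(-1), np.int64(1), np.int64(-1), np.int64(-1), np.int64(1), np.int64(-1), np.int64(-1)), 0) (np.int64(0), np.int64(2), np.int64(2), np.int64(0), np.int64(2)) [[0.0, 1.0, -0.0], [-1.0, 0.0, -0.0], [-0.0, 0.0, 1.0]]
(np.float64(0.002494712382379913), (np.int64(-1), np.int64(1), np.int64(-1), np.int64(-1), np.int64(1), np.int64(1), np.int64(1)), 0) (np.int64(0), np.int64(2), np.int64(2), np.int64(2), np.int64(0)) [[0.0, 1.0, -0.0], [1.0, -0.0, 0.0], [0.0, -0.0, -1.0]]
(np.float64(0.0024947123823799325), (np.int64(-1), np.int64(1), np.int64(-1), np.int64(-1), np.int64(-1), np.int64(-1), np.int64(1)), 0) (np.int64(0), np.int64(2), np.int64(0), np.int64(0), np.int64(2)) [[-0.0, -1.0, 0.0], [-1.0, 0.0, -0.0], [0.0, -0.0, -1.0]]
(np.float64(0.0024947123823799455), (np.int64(-1), np.int64(1), np.int64(-1), np.int64(-1), np.int64(1), np.int64(-1), np.int64(1)), 0) (np.int64(0), np.int64(2), np.int64(2), np.int64(0), np.int64(0)) [[-0.0, -1.0, 0.0], [-1.0, 0.0, -0.0], [0.0, -0.0, -1.0]]
(np.float64(0.002494712382379987), (np.int64(-1), np.int64(1),
[... 1340 characters left out ...]
64(1), np.int64(-1)), 0) (np.int64(0), np.int64(2), np.int64(0), np.int64(2), np.int64(0)) [[-0.0, -1.0, 0.0], [1.0, -0.0, 0.0], [-0.0, 0.0, 1.0]]
(np.float64(0.002494712382380137), (np.int64(-1), np.int64(1), np.int64(1), np.int64(1), np.int64(1), np.int64(-1), np.int64(-1)), 0) (np.int64(2), np.int64(0), np.int64(0), np.int64(2), np.int64(2)) [[0.0, 1.0, -0.0], [-1.0, 0.0, -0.0], [-0.0, 0.0, 1.0]]
(np.float64(0.00249471238238014), (np.int64(-1), np.int64(1), np.int64(-1), np.int64(1), np.int64(-1), np.int64(-1), np.int64(-1)), 0) (np.int64(0), np.int64(0), np.int64(0), np.int64(2), np.int64(0)) [[0.0, 1.0, -0.0], [-1.0, 0.0, -0.0], [-0.0, 0.0, 1.0]]
real	0m0.897s
user	0m1.416s
sys	0m0.052s
```

```bash
cat > kin.py <<'E'
from h import *
from scipy.optimize import least_squares
sg=np.array([-1,1,-1,1,-1,1,-1]); T=np.array([[0,-1,0],[1,0,0],[0,0,1.]])
def frames(q):
    M=np.eye(3); o=[]
    for a,s,x in zip('zyzyzyz',sg,q): M=M@R.from_euler(a,s*x).as_matrix(); o.append(M)
    return o
def basis(q):
    M=frames(q); e=np.eye(3)
    return np.stack([e[2],M[2][:,2],M[2][:,0],M[3][:,0],M[4][:,2],M[4][:,0],M[5][:,0],M[6][:,2]],1)
lo=np.array([-2.88,-.31,-1.54,.2,-1.41,.19,-2.57]);hi=np.array([2.88,2.03,1.56,2.42,4.55,2.02,2.57])
E
cat > f2.py <<'E'
from kin import *
D=[([1.474,.501,-.427,1.55,.221,1.138,-.21],[.229,-.608,.231]),([1.69,-.307,-1.232,2.422,-1.061,.248,.856],[.4642,-.2005,.2464])]
s=status.read_state(); D.append((s['joint_pos'],s['ee_pos']))
A=np.vstack([basis(q) for q,_ in D]);b=np.concatenate([p for _,p in D])
for cols in [[0,1,4,7],[0,1,4,6,7],[0,1,2,3,4,6,7],[0,1,2,3,4,7]]:
    x,r,_,sv=np.linalg.lstsq(A[:,cols],b,rcond=None); print(cols,x,np.abs(A[:,cols]@x-b).max(),sv[-1])
E
python3 f2.py
```

```text
[0, 1, 4, 7] [0.341 0.493 0.468 0.34 ] 0.023436247838031693 0.4176158216736618
[0, 1, 4, 6, 7] [ 0.316  0.513  0.441 -0.021  0.356] 0.022122707414542503 0.30759943885271246
[0, 1, 2, 3, 4, 6, 7] [ 0.382  0.637 -0.122  0.03   0.487 -0.043  0.532] 0.005669204328995342 0.02854301969007094
[0, 1, 2, 3, 4, 7] [ 0.659  0.765 -0.209  0.207  0.64   0.737] 0.01280248301025172 0.03741071504046975
```

```bash
cat >> kin.py <<'E'
L=np.array([.341,.493,0,0,.468,0,0,.34])
def fk(q): return basis(q)@L, frames(q)[6]@T
def ik(g,yaw,th,back=0,up=0,n=40,flip=0):
    R1=rot(yaw,th)
    if flip: R1=R1@np.diag([-1,-1,1])
    p=np.array(g)+[0,0,up]+R1[:,2]*(.019-back); rng=np.random.default_rng(0); mid=(lo+hi)/2; out=[]
    def f(q): x,M=fk(q); return np.r_[(x-p)*5,R.from_matrix(M.T@R1).as_rotvec(),.01*((q-mid)/(hi-lo))**3*8]
    for _ in range(n):
        r=least_squares(f,rng.uniform(lo,hi),bounds=(lo,hi),max_nfev=60)
        e=np.abs(f(r.x)[:6]).max(); m=np.minimum(r.x-lo,hi-r.x).min()
        if e<.03: out.append((m,e,r.x))
    out.sort(key=lambda t:-t[0]); return out[:2]
E
python3 - <<'E'
from kin import *
for nm,g,y in [('tall',(.509,-.221,.16),-27.5),('high',(.608,.098,.229),-4.3),('short',(.549,.238,.115),7.9),('low',(.595,-.069,.159),-4.3)]:
  for th in (40,25,0):
    for fl in (0,1):
      for o in ik(g,y,th,n=12,flip=fl)[:1]: print(nm,th,fl,'margin %.2f err %.3f'%o[:2],o[2])
E
```

```text
tall 40 0 margin 0.03 err 0.000 [ 1.351  0.519 -1.133  2.386  2.044  0.545 -1.941]
tall 40 1 margin 0.03 err 0.000 [ 1.282  0.458 -1.039  2.386  2.082  0.481  1.129]
tall 25 0 margin 0.21 err 0.000 [ 1.268  0.451 -1.035  2.206  1.127  0.48  -1.088]
tall 25 1 margin 0.21 err 0.000 [-0.533  0.482  1.09   2.206 -1.079  0.448 -2.273]
tall 0 0 margin 0.55 err 0.000 [ 1.065  0.574 -0.856  1.867  0.53   0.945 -0.515]
tall 0 1 margin 0.17 err 0.000 [ 1.261  0.779 -1.201  1.867  0.824  1.103  2.398]
high 40 0 margin 0.23 err 0.000 [ 0.582  0.35  -0.982  2.194  1.53   0.506 -1.677]
high 40 1 margin 0.23 err 0.000 [ 0.586  0.353 -0.987  2.194  1.532  0.509  1.464]
high 25 0 margin 0.41 err 0.000 [ 0.571  0.393 -0.956  2.007  0.852  0.638 -0.992]
high 25 1 margin 0.41 err 0.000 [ 0.634  0.433 -1.047  2.007  0.922  0.676  2.098]
high 0 0 margin 0.76 err 0.000 [ 0.327  0.524 -0.666  1.656  0.357  1.087 -0.517]
high 0 1 margin 0.21 err 0.000 [ 0.604  0.735 -1.152  1.656  0.708  1.229  2.361]
short 40 0 margin 0.14 err 0.000 [ 0.227  0.646 -0.911  2.275  2.033  0.739 -2.137]
short 40 1 margin 0.14 e
[... 183 characters left out ...]
9  0.607 -0.902  2.112  1.37   0.608  1.645]
short 0 0 margin 0.64 err 0.000 [ 0.007  0.623 -0.556  1.778  0.419  0.86  -0.605]
short 0 1 margin 0.36 err 0.000 [ 0.332  0.861 -1.08   1.778  0.87   1.066  2.206]
low 40 0 margin 0.13 err 0.000 [ 1.099  0.637 -1.154  2.289  2.014  0.51  -1.703]
low 40 1 margin 0.13 err 0.000 [ 1.066  0.598 -1.105  2.289  2.034  0.468  1.396]
low 25 0 margin 0.31 err 0.000 [ 0.966  0.548 -1.029  2.106  1.099  0.503 -0.893]
low 25 1 margin 0.31 err 0.000 [ 1.039  0.624 -1.143  2.106  1.206  0.585  2.178]
low 0 0 margin 0.67 err 0.000 [ 0.725  0.65  -0.841  1.754  0.566  0.998 -0.409]
low 0 1 margin 0.08 err 0.000 [-0.641  0.793  1.105  1.754 -0.789  1.112 -2.489]
```

Run:
```python
from h import *
go((.509,-.221,.16),-27.5,0,.12)
```

```text
shift [ 0.003  0.053 -0.01 ] turn [0.682 0.    0.001] tcp [ 0.477 -0.207  0.219] q [ 1.987 -0.266 -1.535  2.423 -1.409  0.191  1.217] F [0.527 0.445 0.178] w 0.05111295095623102 3.3
```

Emit:
play_rows(moves=[0.6,0.003,0.053,-0.01,0.682,0,0,0.6,0.003,0.053,-0.01,0.682,0,0,0.6,0.003,0.053,-0.01,0.682,0,0,0.6,0.003,0.053,-0.01,0.682,0,0,0.6,0.003,0.053,-0.01,0.682,0,0,0.6,0.003,0.053,-0.01,0.682,0,0,0.6,0.003,0.053,-0.01,0.682,0,0,0.6,0.003,0.053,-0.01,0.682,0,0])

```text
clock: 4.1
ee_pos: [0.4101, -0.1775, 0.3137]
eef_rot: [2.648, 1.61, 0.043]
contact_force: [0.1, -1.3, -0.2]
width: 0.0511
gripper_force: 0.0
```

Run:
```python
from kin import *
s=status.read_state(); q=s['joint_pos']; print(q,s['ee_pos'],fk(q)[0])
# predict min-norm behaviour from here: tilt to 30
def step(q,p,R1,n=60):
    for _ in range(n):
        x,M=fk(q); J=np.zeros((6,7))
        for j in range(7):
            d=q.copy(); d[j]+=1e-5; y,N=fk(d); J[:3,j]=(y-x)/1e-5; J[3:,j]=R.from_matrix(N@M.T).as_rotvec()/1e-5
        e=np.r_[p-x,R.from_matrix(R1@M.T).as_rotvec()]; k=min(1,.05/np.abs(e).max())
        q=np.clip(q+k*np.linalg.pinv(J,rcond=.02)@e,lo,hi)
    return q,np.abs(e).max()
R0=rot(-27.5,0);p0=fk(q)[0]
for th in (15,30): 
    R1=rot(-27.5,th); print(th,step(q,np.array([.509,-.221,.16])+R1[:,2]*(.019-.08),R1))
```

```text
[ 2.151 -0.306 -1.535  1.946 -0.342  1.176  0.26 ] [ 0.41  -0.177  0.314] [ 0.424 -0.177  0.313]
15 (array([ 2.42 , -0.31 , -1.54 ,  2.101, -0.657,  0.783,  0.507]), np.float64(0.2386261929136349))
30 (array([ 2.138, -0.258, -1.54 ,  2.308, -0.707,  0.357,  0.556]), np.float64(0.09890827363587094))
```

```bash
cat >> kin.py <<'E'
def sim(q,p,R1,n=60):
    q=np.array(q,float)
    for _ in range(n):
        x,M=fk(q); J=np.zeros((6,7))
        for j in range(7):
            d=q.copy(); d[j]+=1e-5; y,N=fk(d); J[:3,j]=(y-x)/1e-5; J[3:,j]=R.from_matrix(N@M.T).as_rotvec()/1e-5
        e=np.r_[p-x,R.from_matrix(R1@M.T).as_rotvec()]; k=min(1,.05/np.abs(e).max())
        free=np.ones(7,bool)
        for _ in range(5):
            dq=np.zeros(7); dq[free]=np.linalg.pinv(J[:,free],rcond=.02)@e*k
            bad=free&((q+dq<lo)|(q+dq>hi))
            if not bad.any(): break
            free&=~bad
        q=np.clip(q+dq,lo,hi)
    return q,np.abs(e).max()
def path(q,wps):
    for (g,y,t,b) in wps:
        R1=rot(y,t); q,e=sim(q,np.array(g)+R1[:,2]*(.019-b),R1); print(g,y,t,'->',q,'e %.3f'%e)
    return q
E
python3 - <<'E'
from kin import *
q0=status.read_state()['joint_pos']; qs=[1.474,.501,-.427,1.55,.221,1.138,-.21]
G=(.509,-.221,.16)
print('check: original move'); path(qs,[(G,-27.5,40,.12),(G,-27.5,40,.0)])
print('back'); q=path(q0,[((.3,-.45,.25),-50,0,0),((.229,-.608,.25),-69.4,0,0),((.229,-.608,.25),-110,0,0)])
print('direct'); path(q0,[((.509,-.221,.28),-27.5,0,0),((.6,-.221,.28),-27.5,0,0)])
print('from start vertical'); path(qs,[((.509,-.221,.28),-27.5,0,0),(G,-27.5,15,.1),(G,-27.5,30,.1),(G,-27.5,30,0)])
print('from start far'); path(qs,[((.65,-.3,.28),-27.5,0,0),(G,-27.5,0,.1),(G,-27.5,30,.1),(G,-27.5,30,0)])
E
```

```text
check: original move
(0.509, -0.221, 0.16) -27.5 40 -> [ 1.238 -0.232 -0.804  2.404 -0.473  0.239  0.331] e 0.033
(0.509, -0.221, 0.16) -27.5 40 -> [ 1.234 -0.189 -0.768  2.404 -0.474  0.239  0.377] e 0.113
back
(0.3, -0.45, 0.25) -50 0 -> [ 2.555 -0.306 -1.535  2.044 -0.324  1.091  0.292] e 0.127
(0.229, -0.608, 0.25) -69.4 0 -> [ 2.711 -0.031 -1.467  1.971 -0.042  1.109  0.052] e 0.184
(0.229, -0.608, 0.25) -110 0 -> [ 2.727 -0.093 -1.452  1.975 -0.111  1.114 -0.598] e 0.187
direct
(0.509, -0.221, 0.28) -27.5 0 -> [ 2.165 -0.306 -1.535  1.955 -0.339  1.184  0.273] e 0.094
(0.6, -0.221, 0.28) -27.5 0 -> [ 2.119 -0.306 -1.535  1.903 -0.341  1.212  0.212] e 0.159
from start vertical
(0.509, -0.221, 0.28) -27.5 0 -> [ 1.008  0.361 -0.748  1.759  0.269  1.126 -0.305] e 0.000
(0.509, -0.221, 0.16) -27.5 15 -> [ 1.101  0.164 -0.774  2.048  0.224  0.726 -0.28 ] e 0.000
(0.509, -0.221, 0.16) -27.5 30 -> [ 1.154 -0.017 -0.781  2.305  0.133  0.33  -0.224] e 0.000
(0.509, -0.221, 0.16) -27.5 30 -> [ 0.791  0.276 -0.455  2.269  1.057  0.193 -1.1  ] e 0.000
from start far
(0.65, -0.3, 0.28) -27.5 0 -> [ 0.825  0.665 -0.651  1.312  0.399  1.294 -0.309] e 0.000
(0.509, -0.221, 0.16) -27.5 0 -> [ 0.989  0.38  -0.726  1.782  0.282  1.087 -0.314] e 0.000
(0.509, -0.221, 0.16) -27.5 30 -> [ 1.139 -0.017 -0.766  2.305  0.134  0.331 -0.225] e 0.000
(0.509, -0.221, 0.16) -27.5 30 -> [ 0.748  0.254 -0.41   2.251  0.841  0.206 -0.894] e 0.010
```

```bash
cat > srch.py <<'E'
from kin import *
def simc(q,p,R1,n=25,lam=.05,lock=False):
    q=np.array(q,float)
    for _ in range(n):
        M=frames(q); x=basis(q)@L
        # geometric jacobian
        ax=[np.array([0,0,-1.]),M[0][:,1],-M[1][:,2],M[2][:,1],-M[3][:,2],M[4][:,1],-M[5][:,2]]
        e3=np.array([0,0,L[0]]); el=e3+M[2][:,2]*L[1]; wr=el+M[4][:,2]*L[4]
        org=[e3*0,e3,e3,el,el,wr,wr]
        J=np.array([np.r_[np.cross(a,x-o),a] for a,o in zip(ax,org)]).T
        e=np.r_[p-x,R.from_matrix(R1@(M[6]@T).T).as_rotvec()]; k=min(1,.05/np.linalg.norm(e[:3]),.15/np.linalg.norm(e[3:])) 
        free=np.ones(7,bool)
        for _ in range(4):
            Jf=J[:,free]; dq=np.zeros(7); dq[free]=Jf.T@np.linalg.solve(Jf@Jf.T+lam**2*np.eye(6),e)*k
            bad=free&((q+dq<lo)|(q+dq>hi))
            if not lock or not bad.any(): break
            free&=~bad
        q=np.clip(q+dq,lo,hi)
    return q,np.abs(e).max()
if __name__=='__main__':
    q0=status.read_state()['joint_pos']; rng=np.random.default_rng(1); P=[];x0,M0=fk(q0)
    goal=[(np.array([.509,-.221,.28]),rot(-27.5,0))]
    for i in range(150):
        az=np.radians(rng.uniform(-100,20)); r=rng.uniform(.4,.85); z=rng.uniform(.25,.6)
        p=np.array([r*np.cos(az),r*np.sin(az),z]); yaw=rng.uniform(-120,40); th=rng.uniform(-40,30); sc=[];qq=[]
        for lk in (0,1):
            q1,e1=simc(q0,p,rot(yaw,th),lock=lk); q2,e2=simc(q1,*goal[0],lock=lk)
            sc.append(min(np.minimum(q2-lo,hi-q2).min(),.5)-5*e2); qq.append((q1,e1,q2,e2))
        P.append((min(sc),np.r_[p,yaw,th],qq))
    P.sort(key=lambda t:-t[0])
    for a in P[:4]:
        print('%.2f'%a[0],a[1])
        for b in a[2]: print('   ',b[0],'%.2f'%b[1],b[2],'%.2f'%b[3])
E
time timeout 300 python3 srch.py
```

```text
0.50 [ 0.069 -0.405  0.273 34.314  5.2  ]
    [ 2.106  0.032 -0.65   2.04  -0.068  1.119  2.085] 0.00 [ 1.204  0.429 -1.03   1.737  0.393  1.201 -0.412] 0.00
    [ 2.106  0.032 -0.65   2.04  -0.068  1.119  2.085] 0.00 [ 1.204  0.429 -1.03   1.737  0.393  1.201 -0.412] 0.00
0.50 [ 0.423 -0.     0.54  10.04  24.679]
    [ 0.967 -0.31  -0.506  1.849 -0.494  1.375  0.657] 0.15 [ 0.964  0.327 -0.685  1.737  0.223  1.158 -0.266] 0.00
    [ 0.089 -0.236 -0.     1.731 -0.116  1.251  0.279] 0.06 [ 0.278  0.27   0.158  1.737 -0.046  1.138 -0.03 ] 0.00
0.50 [ 0.283 -0.382  0.276 19.392 20.787]
    [ 2.206  0.22  -1.138  1.997 -0.189  1.004  1.52 ] 0.00 [ 1.202  0.428 -1.028  1.737  0.391  1.2   -0.411] 0.00
    [ 2.206  0.22  -1.138  1.997 -0.189  1.004  1.52 ] 0.00 [ 1.202  0.428 -1.028  1.737  0.391  1.2   -0.411] 0.00
0.50 [ 0.145 -0.625  0.408 33.167 26.791]
    [ 2.106  0.713 -1.055  1.175  0.144  1.648  1.737] 0.00 [ 1.164  0.404 -0.967  1.737  0.356  1.189 -0.381] 0.00
    [ 2.106  0.713 -1.055  1.175  0.144  1.648  1.737] 0.00 [ 1.164  0.404 -0.967  1.737  0.356  1.189 -0.381] 0.00srch.py:11: RuntimeWarning: divide by zero encountered in scalar divide
  e=np.r_[p-x,R.from_matrix(R1@(M[6]@T).T).as_rotvec()]; k=min(1,.05/np.linalg.norm(e[:3]),.15/np.linalg.norm(e[3:]))

real	0m5.132s
user	0m5.646s
sys	0m0.051s
```

```bash
python3 - <<'E' 2>/dev/null
from srch import *
q=status.read_state()['joint_pos']
go((.283,-.382,.31),20,20,.019)
G=(.509,-.221,.16)
for g,y,t,b in [((.283,-.382,.31),20,20,.019),((.509,-.221,.28),-27.5,0,.019),(G,-27.5,15,.1),(G,-27.5,30,.1),(G,-27.5,30,0),((.509,-.221,.27),-27.5,30,0),((.5,-.05,.27),-4.3,30,0),((.53,.1,.27),-4.3,30,0),((.608,.098,.26),-4.3,30,0)]:
    R1=rot(y,t); q,e=simc(q,np.array(g)+R1[:,2]*(.019-b),R1,lock=1,n=40); print(g,y,t,q,'%.3f'%e)
E
```

```text
shift [-0.24  -0.019  0.002] turn [-0.281  0.163 -0.814] tcp [ 0.41  -0.177  0.314] q [ 2.151 -0.306 -1.535  1.946 -0.342  1.176  0.26 ] F [ 0.094 -1.269 -0.208] w 0.05112086152165901 4.1
(0.283, -0.382, 0.31) 20 20 [ 2.15   0.131 -1.046  1.95  -0.262  1.1    1.576] 0.000
(0.509, -0.221, 0.28) -27.5 0 [ 1.21   0.434 -1.041  1.737  0.4    1.203 -0.418] 0.000
(0.509, -0.221, 0.16) -27.5 15 [ 1.38   0.242 -1.111  2.048  0.384  0.756 -0.422] 0.000
(0.509, -0.221, 0.16) -27.5 30 [ 1.562 -0.032 -1.18   2.305  0.071  0.329 -0.166] 0.000
(0.509, -0.221, 0.16) -27.5 30 [ 0.907  0.295 -0.587  2.269  1.156  0.229 -1.184] 0.000
(0.509, -0.221, 0.27) -27.5 30 [ 1.439  0.104 -1.11   2.178  0.387  0.421 -0.438] 0.000
(0.5, -0.05, 0.27) -4.3 30 [ 1.313 -0.148 -1.124  2.285 -0.431  0.428  0.431] 0.000
(0.53, 0.1, 0.27) -4.3 30 [ 1.409 -0.31  -1.526  2.203 -0.401  0.462  0.045] 0.005
(0.608, 0.098, 0.26) -4.3 30 [ 1.476 -0.31  -1.526  2.136 -0.435  0.519  0.119] 0.057
```

Emit:
play_rows(moves=[0.6,-0.24,-0.019,0,-0.281,0.163,-0.814,0.6,-0.24,-0.019,0,-0.281,0.163,-0.814,0.6,-0.24,-0.019,0,-0.281,0.163,-0.814,0.6,-0.24,-0.019,0,-0.281,0.163,-0.814,0.6,-0.24,-0.019,0,-0.281,0.163,-0.814,0.6,-0.24,-0.019,0,-0.281,0.163,-0.814,0.6,-0.24,-0.019,0,-0.281,0.163,-0.814,0.6,-0.24,-0.019,0,-0.281,0.163,-0.814])

```text
clock: 4.9
ee_pos: [0.282, -0.3828, 0.3108]
eef_rot: [1.672, 2.38, 0.426]
contact_force: [-0.5, -0.4, 0.5]
width: 0.051
gripper_force: 0.0
```

```bash
python3 - <<'E' 2>/dev/null
from srch import *
q=status.read_state()['joint_pos']
go((.509,-.221,.28),-27.5,0,.019)
go((.55,-.24,.28),-27.5,0,.019)
G=(.509,-.221,.16);H=(.608,.098,.229)
for g,y,t,b in [((.509,-.221,.28),-27.5,0,.019),(G,-27.5,0,.05),(G,-27.5,0,0),(G,-27.5,15,0),(G,-27.5,30,0),((.52,-.221,.22),-27.5,25,0),((.57,-.22,.27),-27.5,5,0),((.55,-.05,.27),-4.3,5,0),((.54,.1,.27),-4.3,5,0),((.54,.1,.26),-4.3,30,0),((.608,.098,.26),-4.3,30,0)]:
    R1=rot(y,t); q,e=simc(q,np.array(g)+R1[:,2]*(.019-b),R1,lock=1,n=40); print(g,y,t,q,'%.3f'%e)
E
```

```text
shift [0.075 0.241 0.122] turn [ 0.333 -0.147  0.817] tcp [ 0.282 -0.383  0.311] q [ 2.087  0.145 -1.018  1.931 -0.255  1.095  1.536] F [-0.458 -0.419  0.518] w 0.051022931073194354 4.9
shift [0.043 0.271 0.133] turn [ 0.333 -0.147  0.817] tcp [ 0.282 -0.383  0.311] q [ 2.087  0.145 -1.018  1.931 -0.255  1.095  1.536] F [-0.458 -0.419  0.518] w 0.051022931073194354 4.9
(0.509, -0.221, 0.28) -27.5 0 [ 1.188  0.419 -1.005  1.737  0.378  1.196 -0.4  ] 0.000
(0.509, -0.221, 0.16) -27.5 0 [ 1.123  0.52  -0.932  1.829  0.481  1.037 -0.479] 0.000
(0.509, -0.221, 0.16) -27.5 0 [ 1.08   0.584 -0.878  1.867  0.548  0.952 -0.529] 0.000
(0.509, -0.221, 0.16) -27.5 15 [ 1.111  0.434 -0.854  2.074  0.664  0.602 -0.655] 0.000
(0.509, -0.221, 0.16) -27.5 30 [ 0.835  0.283 -0.504  2.269  1.096  0.206 -1.134] 0.000
(0.52, -0.221, 0.22) -27.5 25 [ 1.17   0.257 -0.889  2.139  0.601  0.467 -0.63 ] 0.000
(0.57, -0.22, 0.27) -27.5 5 [ 1.059  0.497 -0.937  1.701  0.476  1.088 -0.494] 0.000
(0.55, -0.05, 0.27) -4.3 5 [ 0.967  0.429 -1.105  1.846  0.459  1.049 -0.381] 0.000
(0.54, 0.1, 0.27) -4.3 5 [ 0.677  0.419 -1.098  1.851  0.474  1.057 -0.673] 0.000
(0.54, 0.1, 0.26) -4.3 30 [ 0.724  0.131 -1.072  2.186  0.691  0.493 -0.942] 0.000
(0.608, 0.098, 0.26) -4.3 30 [ 0.61   0.306 -0.983  2.044  0.869  0.579 -1.027] 0.000
```

Emit:
play_rows(moves=[0.6,0.075,0.241,0.122,0.333,-0.147,0.817,0.6,0.075,0.241,0.122,0.333,-0.147,0.817,0.6,0.075,0.241,0.122,0.333,-0.147,0.817,0.6,0.075,0.241,0.122,0.333,-0.147,0.817,0.6,0.075,0.241,0.122,0.333,-0.147,0.817,0.6,0.075,0.241,0.122,0.333,-0.147,0.817,0.6,0.075,0.241,0.122,0.333,-0.147,0.817,0.6,0.075,0.241,0.122,0.333,-0.147,0.817,0.6,0.075,0.241,0.122,0.333,-0.147,0.817,0.6,0.075,0.241,0.122,0.333,-0.147,0.817])

```text
clock: 5.9
ee_pos: [0.5131, -0.2132, 0.2796]
eef_rot: [2.678, 1.642, -0.001]
contact_force: [1.0, 1.0, -0.2]
width: 0.0511
gripper_force: 0.0
```

```bash
python3 - <<'E' 2>/dev/null
from h import *
G=(.509,-.221,.16)
go(G,-27.5,0,.05);go(G,-27.5,0,0);go(G,-27.5,25,0)
p,d=save('wrist','w3.png')
c=eyes.camera_params('wrist');K=c['K'];v,u=np.mgrid[:420,:560]
P=np.stack([(u-K[0,2])/K[0,0]*d,(v-K[1,2])/K[1,1]*d,d],-1).reshape(-1,3)[d.ravel()>0]@c['T'][:3,:3].T+c['T'][:3,3]
q=P[(np.hypot(P[:,0]-.498,P[:,1]+.242)<.065)&(P[:,2]>.135)&(P[:,2]<.185)]
if len(q)>5:
    m=(q.max(0)+q.min(0))/2; w=np.linalg.svd(q[:,:2]-q.mean(0)[:2],full_matrices=0)[2][0]; t=(q[:,:2]-q.mean(0)[:2])@w
    print(len(q),q.mean(0),m,np.degrees(np.arctan2(w[1],w[0])),t.min(),t.max(),q[:,2].max())
    print('mid',q.mean(0)[:2]+w*(t.min()+t.max())/2)
E
```

```text
shift [-0.009 -0.     0.089] turn [-0.    0.    0.01] tcp [ 0.513 -0.213  0.28 ] q [ 1.069  0.385 -0.918  1.724  0.327  1.195 -0.407] F [ 0.982  1.044 -0.158] w 0.05111391985592335 5.9
shift [-0.009 -0.     0.139] turn [-0.    0.    0.01] tcp [ 0.513 -0.213  0.28 ] q [ 1.069  0.385 -0.918  1.724  0.327  1.195 -0.407] F [ 0.982  1.044 -0.158] w 0.05111391985592335 5.9
shift [-0.009  0.008  0.137] turn [-0.436 -0.002  0.009] tcp [ 0.513 -0.213  0.28 ] q [ 1.069  0.385 -0.918  1.724  0.327  1.195 -0.407] F [ 0.982  1.044 -0.158] w 0.05111391985592335 5.9
808 [ 0.5   -0.241  0.162] [ 0.498 -0.246  0.153] -117.10261919558498 -0.04027497238706436 0.05233427591036303 0.171374002307911
mid [ 0.497 -0.246]
```

View pics/w3.png

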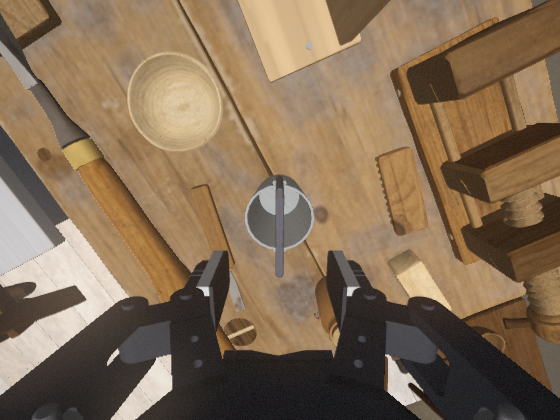

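Emit:
play_rows(moves=[0.6,-0.01,0,0.045,0,0,0.01,0.6,-0.01,0,0.09,0,0,0.01,0.6,-0.01,0,0.125,0,0,0.01,0.6,-0.01,0,0.139,0,0,0.01,0.6,-0.01,0.002,0.139,-0.11,0,0.01,0.6,-0.01,0.004,0.139,-0.22,0,0.01,0.6,-0.01,0.006,0.138,-0.33,0,0.01,0.6,-0.01,0.008,0.137,-0.436,0,0.01,0.6,-0.01,0.008,0.137,-0.436,0,0.01,0.6,-0.01,0.008,0.137,-0.436,0,0.01])

```text
clock: 6.95
ee_pos: [0.5113, -0.2346, 0.1438]
eef_rot: [2.356, 1.418, 0.309]
contact_force: [-0.1, -0.6, 0.6]
width: 0.0512
gripper_force: 0.0
```

```bash
python3 - <<'E' 2>/dev/null
from h import *
G=(.509,-.222,.16)
go(G,-27.5,25,0)
p,d=save('wrist','w4.png')
E
```

```text
shift [ 0.01  -0.     0.001] turn [-0.     0.007 -0.005] tcp [ 0.511 -0.235  0.144] q [ 0.926  0.297 -0.655  2.218  0.809  0.347 -0.878] F [-0.055 -0.557  0.627] w 0.0512448092961536 6.95
```

View pics/w4.png

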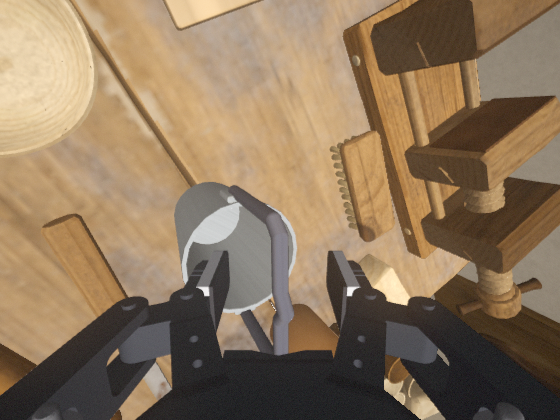

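Emit:
play_rows(moves=[0.6,0.01,0,0.001,0,0.007,-0.005,0.6,0.01,0,0.001,0,0.007,-0.005,0.6,0.01,0,0.001,0,0.007,-0.005])

```text
clock: 7.3
ee_pos: [0.5169, -0.2249, 0.1415]
eef_rot: [2.355, 1.427, 0.32]
contact_force: [0.1, -0.1, -1.0]
width: 0.0514
gripper_force: 0.0
```

```bash
python3 - <<'E' 2>/dev/null
from srch import *
G=(.509,-.222,.16)
go(G,-27.5,25,0)
q=status.read_state()['joint_pos']
for g,y,t,b in [((.52,-.221,.22),-27.5,25,0),((.57,-.22,.28),-27.5,5,0),((.55,-.05,.28),-4.3,5,0),((.54,.1,.28),-4.3,5,0),((.54,.1,.27),-4.3,27,0),((.608,.098,.26),-4.3,27,0)]:
    R1=rot(y,t); q,e=simc(q,np.array(g)+R1[:,2]*(.019-b),R1,lock=1,n=40); print(g,y,t,q,'%.3f'%e)
E
```

```text
shift [-0.001  0.    -0.001] turn [-0.001 -0.003 -0.002] tcp [ 0.517 -0.225  0.141] q [ 0.905  0.305 -0.653  2.216  0.82   0.344 -0.9  ] F [ 0.057 -0.138 -0.958] w 0.05139553118954024 7.3
(0.52, -0.221, 0.22) -27.5 25 [ 1.133  0.246 -0.844  2.139  0.568  0.458 -0.601] 0.000
(0.57, -0.22, 0.28) -27.5 5 [ 1.039  0.472 -0.903  1.69   0.44   1.097 -0.466] 0.000
(0.55, -0.05, 0.28) -4.3 5 [ 0.951  0.397 -1.073  1.834  0.416  1.057 -0.345] 0.000
(0.54, 0.1, 0.28) -4.3 5 [ 0.667  0.392 -1.075  1.839  0.437  1.066 -0.642] 0.000
(0.54, 0.1, 0.27) -4.3 27 [ 0.742  0.133 -1.082  2.138  0.56   0.564 -0.806] 0.000
(0.608, 0.098, 0.26) -4.3 27 [ 0.602  0.324 -0.976  2.005  0.781  0.631 -0.935] 0.000
```

Emit:
play_rows(moves=[0,0,0,0,0,0,0,0,0,0,0,0,0,0,0,0,0,0,0,0,0,0,0,0,0,0,0,0,0,0,0,0,0,0,0,0,0,0,0,0,0,0,0,0,0.008,-0.018,0,0,0,0,0,0.016,-0.036,0,0,0,0,0,0.026,-0.054,0,0,0,0,0,0.026,-0.054,0,0,0,0,0,0.026,-0.054,0,0,0])

```text
clock: 8.4
ee_pos: [0.5157, -0.226, 0.2006]
eef_rot: [2.356, 1.425, 0.317]
contact_force: [0.6, -0.5, -2.7]
width: 0.006
gripper_force: 58.8
```

```bash
python3 - <<'E' 2>/dev/null
from h import *
p,d=save('side','s1.png')
go((.57,-.22,.28),-27.5,5,0); go((.57,-.22,.28),-27.5,25,0)
E
```

```text
shift [ 0.031  0.069 -0.036] turn [ 0.346 -0.002 -0.002] tcp [ 0.515 -0.226  0.2  ] q [ 1.095  0.212 -0.841  2.167  0.548  0.456 -0.632] F [ 0.357  0.459 -3.701] w 0.0058699406718776565 8.45
shift [ 0.031  0.075 -0.034] turn [-0.003 -0.001 -0.003] tcp [ 0.515 -0.226  0.2  ] q [ 1.095  0.212 -0.841  2.167  0.548  0.456 -0.632] F [ 0.357  0.459 -3.701] w 0.0058699406718776565 8.45
```

View pics/s1.png

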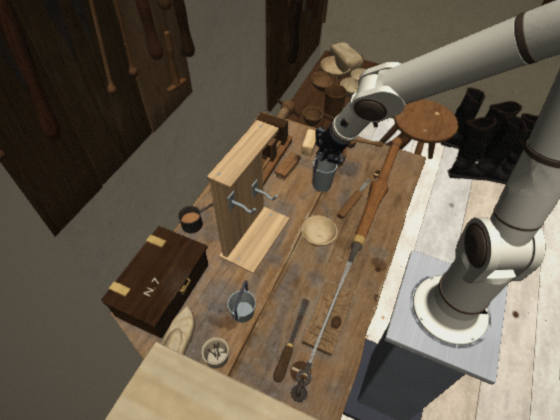

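```bash
python3 - <<'E' 2>/dev/null
from srch import *
q=status.read_state()['joint_pos']
go((.525,-.04,.30),-4.3,8,0)
for g,y,t,b in [((.525,-.04,.3),-4.3,8,0),((.53,.1,.29),-4.3,8,0),((.53,.1,.27),-4.3,27,0),((.608,.098,.26),-4.3,27,0)]:
    R1=rot(y,t); q,e=simc(q,np.array(g)+R1[:,2]*(.019-b),R1,lock=1,n=40); print(g,y,t,q,'%.3f'%e)
E
```

```text
shift [ 0.17  -0.034 -0.105] turn [ 0.29   0.113 -0.392] tcp [ 0.515 -0.226  0.2  ] q [ 1.095  0.212 -0.841  2.167  0.548  0.456 -0.632] F [ 0.357  0.459 -3.701] w 0.0058699406718776565 8.45
(0.525, -0.04, 0.3) -4.3 8 [ 1.051  0.262 -1.127  1.909  0.303  0.996 -0.272] 0.000
(0.53, 0.1, 0.29) -4.3 8 [ 0.716  0.316 -1.102  1.889  0.402  1.01  -0.622] 0.000
(0.53, 0.1, 0.27) -4.3 27 [ 0.772  0.1   -1.103  2.158  0.514  0.551 -0.773] 0.000
(0.608, 0.098, 0.26) -4.3 27 [ 0.609  0.327 -0.985  2.005  0.788  0.634 -0.94 ] 0.000
```

Emit:
play_rows(moves=[0,0.02,-0.002,-0.025,0.03,0.01,-0.04,0,0.045,-0.006,-0.045,0.08,0.03,-0.11,0,0.075,-0.012,-0.065,0.13,0.05,-0.18,0,0.105,-0.02,-0.08,0.18,0.07,-0.25,0,0.135,-0.027,-0.093,0.23,0.09,-0.32,0,0.16,-0.032,-0.102,0.27,0.105,-0.37,0,0.17,-0.034,-0.105,0.29,0.113,-0.392,0,0.17,-0.034,-0.105,0.29,0.113,-0.392,0,0.17,-0.034,-0.105,0.29,0.113,-0.392])

```text
clock: 9.35
ee_pos: [0.5277, -0.0408, 0.2812]
eef_rot: [2.224, 2.065, 0.144]
contact_force: [0.4, 0.1, -3.0]
width: 0.0057
gripper_force: 58.8
```

```bash
python3 - <<'E' 2>/dev/null
from h import *
go((.53,.1,.30),-4.3,8,0);go((.53,.1,.27),-4.3,27,0)
E
```

```text
shift [ 0.141 -0.005 -0.001] turn [0.    0.001 0.001] tcp [ 0.528 -0.041  0.281] q [ 0.994  0.26  -1.115  1.896  0.305  1.009 -0.314] F [ 0.39   0.111 -2.991] w 0.00567131322857395 9.35
shift [ 0.141 -0.003  0.028] turn [-0.331  0.001  0.001] tcp [ 0.528 -0.041  0.281] q [ 0.994  0.26  -1.115  1.896  0.305  1.009 -0.314] F [ 0.39   0.111 -2.991] w 0.00567131322857395 9.35
```

Emit:
play_rows(moves=[0,0.02,0,0,0,0,0,0,0.045,0,0,0,0,0,0,0.075,0,0,0,0,0,0,0.105,-0.001,0.005,-0.05,0,0,0,0.13,-0.002,0.015,-0.12,0,0,0,0.141,-0.003,0.028,-0.2,0,0,0,0.141,-0.003,0.033,-0.27,0,0,0,0.141,-0.003,0.036,-0.3,0,0,0,0.141,-0.003,0.036,-0.3,0,0,0,0.141,-0.003,0.036,-0.3,0,0])

```text
clock: 10.35
ee_pos: [0.5408, 0.0988, 0.2462]
eef_rot: [2.044, 1.894, 0.423]
contact_force: [0.7, 0.0, -3.7]
width: 0.0058
gripper_force: 58.9
```

```bash
python3 - <<'E' 2>/dev/null
from h import *
go((.53,.1,.262),-4.3,25,0);go((.608,.098,.259),-4.3,25,0)
for n in ('side','top'):
    p,d=save(n,n+'2.png')
    if n=='side': cv2.imwrite('pics/side2c.png',cv2.resize(p[130:270,180:360,::-1],None,fx=4,fy=4,interpolation=cv2.INTER_CUBIC))
    for t,z in (('tall_pail_handle',.265),('high_hook_seat',.235)):
        for q in models.landmark_of(n,t)[:1]: print(n,t,q,atz(n,q['location'],z))
c={}
for n in ('side','top'):
    d=eyes.read_camera(n)[1]; k=eyes.camera_params(n);K=k['K'];v,u=np.mgrid[:420,:560]
    P=np.stack([(u-K[0,2])/K[0,0]*d,(v-K[1,2])/K[1,1]*d,d],-1).reshape(-1,3)[d.ravel()>0]@k['T'][:3,:3].T+k['T'][:3,3]
    q=P[(P[:,0]>.49)&(P[:,0]<.575)&(P[:,1]>.02)&(P[:,1]<.085)&(P[:,2]>.22)&(P[:,2]<.29)]
    print(n,len(q)); print(q[np.argsort(q[:,1])][::max(1,len(q)//14)])
E
```

```text
shift [ 0.    -0.003  0.   ] turn [ 0.004  0.002 -0.   ] tcp [0.541 0.099 0.246] q [ 0.677  0.138 -1.075  2.134  0.559  0.607 -0.856] F [ 0.705  0.01  -3.712] w 0.005828167950441276 10.35
shift [0.004 0.066 0.036] turn [ 0.004  0.002 -0.   ] tcp [0.541 0.099 0.246] q [ 0.677  0.138 -1.075  2.134  0.559  0.607 -0.856] F [ 0.705  0.01  -3.712] w 0.005828167950441276 10.35
side high_hook_seat {'location': [248.3, 209.5], 'p': 0.73} [0.608 0.078 0.235]
top tall_pail_handle {'location': [260.4, 219.5], 'p': 0.74} [0.519 0.069 0.265]
top high_hook_seat {'location': [258.3, 191.9], 'p': 0.51} [0.607 0.077 0.235]
side 4
[[0.527 0.082 0.269]
 [0.529 0.082 0.272]
 [0.529 0.083 0.263]
 [0.529 0.083 0.269]]
top 52
[[0.529 0.032 0.265]
 [0.524 0.032 0.242]
 [0.524 0.035 0.258]
 [0.523 0.038 0.268]
 [0.523 0.041 0.267]
 [0.528 0.044 0.27 ]
 [0.527 0.05  0.262]
 [0.526 0.053 0.264]
 [0.532 0.056 0.265]
 [0.526 0.058 0.267]
 [0.532 0.061 0.265]
 [0.532 0.064 0.266]
 [0.529 0.067 0.264]
 [0.525 0.07  0.271]
 [0.526 0.073 0.269]
 [0.531 0.076 0.271]
 [0.531 0.082 0.27 ]
 [0.532 0.085 0.267]]
```

View pics/side2c.png

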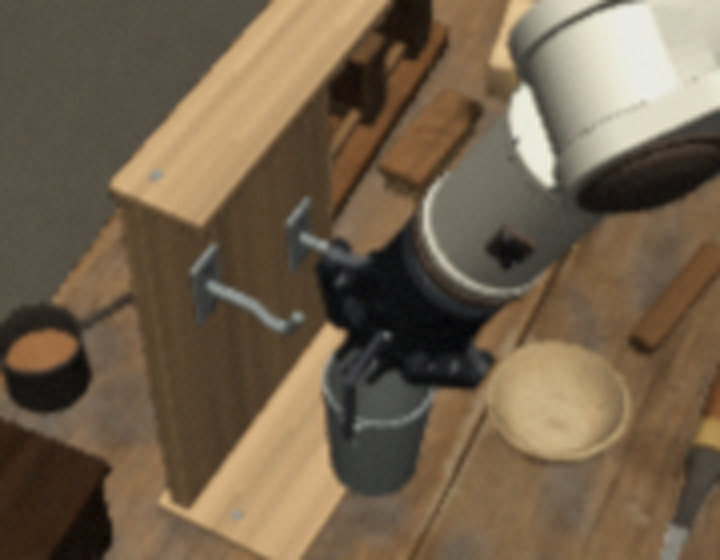

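Emit:
play_rows(moves=[0,0.001,0.01,0.005,0,0,0,0,0.003,0.025,0.013,0,0,0,0,0.005,0.042,0.022,0,0,0,0,0.007,0.056,0.03,0,0,0,0,0.007,0.066,0.036,0,0,0,0,0.007,0.066,0.036,0,0,0,0,0.007,0.066,0.036,0,0,0])

```text
clock: 11.45
ee_pos: [0.6158, 0.1016, 0.2417]
eef_rot: [2.043, 1.897, 0.424]
contact_force: [0.4, -0.0, -3.9]
width: 0.0056
gripper_force: 58.9
```

```bash
python3 - <<'E' 2>/dev/null
from h import *
go((.608,.101,.259),-4.3,25,0);go((.608,.101,.229),-4.3,25,0)
p,d=save('side','side3.png'); cv2.imwrite('pics/side3c.png',cv2.resize(p[150:250,200:330,::-1],None,fx=6,fy=6,interpolation=cv2.INTER_CUBIC))
P,d=save('top','top3.png'); k=eyes.camera_params('top');K=k['K'];v,u=np.mgrid[:420,:560]
P=np.stack([(u-K[0,2])/K[0,0]*d,(v-K[1,2])/K[1,1]*d,d],-1).reshape(-1,3)[d.ravel()>0]@k['T'][:3,:3].T+k['T'][:3,3]
q=P[(P[:,0]>.57)&(P[:,0]<.63)&(P[:,1]>.02)&(P[:,1]<.1)&(P[:,2]>.21)&(P[:,2]<.3)]
print(q[np.argsort(q[:,1])][::2])
E
```

```text
shift [-0.001  0.     0.   ] turn [ 0.004 -0.     0.001] tcp [0.616 0.102 0.242] q [ 0.541  0.323 -0.976  1.985  0.747  0.685 -0.954] F [ 0.382 -0.041 -3.928] w 0.005608998674398759 11.45
shift [-0.001 -0.012  0.027] turn [ 0.004 -0.     0.001] tcp [0.616 0.102 0.242] q [ 0.541  0.323 -0.976  1.985  0.747  0.685 -0.954] F [ 0.382 -0.041 -3.928] w 0.005608998674398759 11.45
[[0.6   0.032 0.256]
 [0.598 0.032 0.248]
 [0.599 0.035 0.26 ]
 [0.597 0.035 0.252]
 [0.599 0.036 0.213]
 [0.599 0.038 0.259]
 [0.599 0.039 0.23 ]
 [0.599 0.041 0.261]
 [0.604 0.044 0.264]
 [0.602 0.044 0.258]
 [0.604 0.047 0.263]
 [0.6   0.05  0.268]
 [0.598 0.05  0.262]
 [0.6   0.053 0.267]
 [0.575 0.054 0.211]
 [0.598 0.056 0.264]
 [0.603 0.059 0.267]
 [0.599 0.059 0.26 ]
 [0.598 0.062 0.263]
 [0.603 0.065 0.266]
 [0.601 0.067 0.266]
 [0.603 0.07  0.266]
 [0.624 0.071 0.242]
 [0.617 0.072 0.233]
 [0.623 0.072 0.233]
 [0.63  0.072 0.231]
 [0.616 0.072 0.223]
 [0.601 0.073 0.266]
 [0.588 0.074 0.252]
 [0.596 0.074 0.244]
 [0.625 0.075 0.237]
 [0.628 0.075 0.236]
 [0.602 0.075 0.23 ]
 [0.599 0.076 0.271]
 [0.607 0.076 0.266]
 [0.606 0.078 0.227]
 [0.6   0.079 0.269]
 [0.602 0.082 0.273]
 [0.607 0.085 0.265]
 [0.614 0.092 0.298]
 [0.62  0.094 0.261]]
```

View pics/side3c.png

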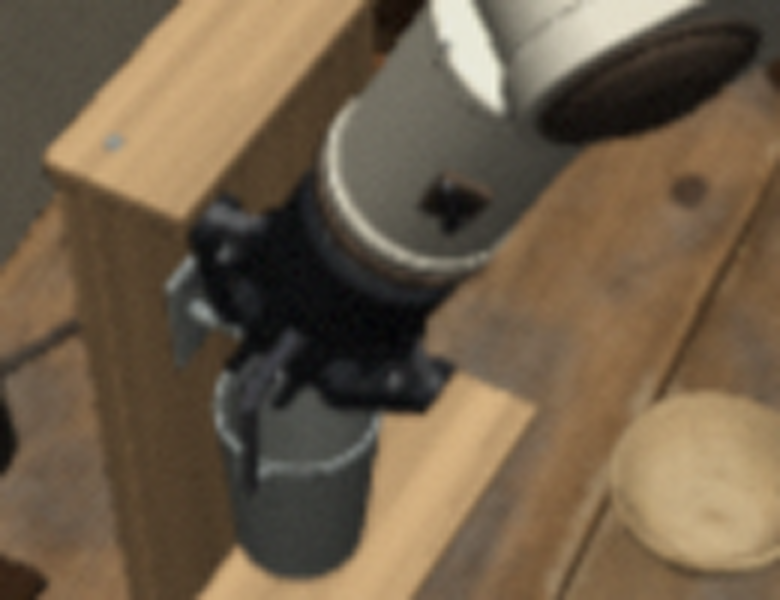

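Emit:
play_rows(moves=[0,-0.002,0.002,0.001,0,0,0,0,-0.002,-0.003,0.012,0,0,0,0,-0.002,-0.007,0.02,0,0,0,0,-0.002,-0.01,0.026,0,0,0,0,-0.002,-0.01,0.027,0,0,0,0,-0.002,-0.01,0.027,0,0,0,0,-0.002,-0.01,0.027,0,0,0])

```text
clock: 12.25
ee_pos: [0.6191, 0.0996, 0.2139]
eef_rot: [2.041, 1.896, 0.426]
contact_force: [0.9, 0.8, -3.4]
width: 0.0061
gripper_force: 58.9
```

```bash
python3 - <<'E' 2>/dev/null
from h import *
go((.608,.099,.229),-4.3,25,0)
E
```

```text
shift [-0.001 -0.004  0.001] turn [ 0.006 -0.     0.001] tcp [0.619 0.1   0.214] q [ 0.493  0.362 -0.924  2.009  0.829  0.644 -1.027] F [ 0.889  0.833 -3.363] w 0.006106328733079832 12.25
```

Emit:
play_rows(moves=[0,0,-0.001,0.002,0,0,0,0,0,-0.002,0.003,0,0,0,0,0,-0.002,0.003,0,0,0,0,0,-0.002,0.003,0,0,0])

```text
clock: 12.65
ee_pos: [0.6189, 0.0992, 0.2106]
eef_rot: [2.041, 1.895, 0.426]
contact_force: [0.4, -0.7, 0.9]
width: 0.0059
gripper_force: 59.2
```

Emit:
play_rows(moves=[0.1,0,0,0,0,0,0,0.2,0,0,0,0,0,0,0.35,0,0,0,0,0,0,0.35,0,0,0,0,0,0,0.35,0,0,0,0,0,0,0.35,0,0,0,0,0,0])

```text
clock: 13.25
ee_pos: [0.6183, 0.0994, 0.2099]
eef_rot: [2.042, 1.896, 0.425]
contact_force: [-0.0, 0.1, -0.3]
width: 0.0303
gripper_force: 0.0
```

```bash
python3 - <<'E' 2>/dev/null
from srch import *
p,d=save('side','side4.png'); cv2.imwrite('pics/side4c.png',cv2.resize(p[150:250,200:330,::-1],None,fx=6,fy=6,interpolation=cv2.INTER_CUBIC))
q=status.read_state()['joint_pos']
G=(.549,.238,.115);print(q)
for g,y,t,b in [((.608,.099,.229),-4.3,25,.07),((.53,.12,.3),-4.3,5,0),((.549,.238,.24),7.9,0,0),(G,7.9,0,0),(G,7.9,25,0),((.549,.238,.2),7.9,25,0),((.53,.1,.23),-4.3,8,0),((.52,-.07,.23),-4.3,8,0),((.52,-.07,.2),-4.3,25,0),((.595,-.069,.19),-4.3,25,0)]:
    R1=rot(y,t); q,e=simc(q,np.array(g)+R1[:,2]*(.019-b),R1,lock=1,n=40); print(g,y,t,q,'%.3f'%e)
go((.608,.099,.229),-4.3,25,.07)
E
```

```text
[ 0.487  0.366 -0.917  2.014  0.839  0.638 -1.038]
(0.608, 0.099, 0.229) -4.3 25 [ 0.711  0.229 -1.077  2.006  0.588  0.691 -0.785] 0.000
(0.53, 0.12, 0.3) -4.3 5 [ 0.672  0.368 -1.125  1.828  0.418  1.104 -0.669] 0.000
(0.549, 0.238, 0.24) 7.9 0 [ 0.327  0.619 -1.044  1.692  0.575  1.172 -0.732] 0.000
(0.549, 0.238, 0.115) 7.9 0 [ 0.242  0.76  -0.915  1.778  0.72   0.976 -0.831] 0.000
(0.549, 0.238, 0.115) 7.9 25 [ 0.053  0.506 -0.645  2.112  1.223  0.461 -1.416] 0.000
(0.549, 0.238, 0.2) 7.9 25 [ 0.227  0.378 -0.842  2.067  0.899  0.571 -1.098] 0.000
(0.53, 0.1, 0.23) -4.3 8 [ 0.609  0.379 -0.989  1.955  0.48   0.894 -0.69 ] 0.000
(0.52, -0.07, 0.23) -4.3 8 [ 0.995  0.347 -1.014  1.992  0.401  0.856 -0.294] 0.000
(0.52, -0.07, 0.2) -4.3 25 [ 1.048  0.227 -0.979  2.245  0.485  0.365 -0.372] 0.000
(0.595, -0.069, 0.19) -4.3 25 [ 0.811  0.376 -0.802  2.087  0.669  0.418 -0.537] 0.000
shift [-0.001 -0.001 -0.073] turn [0.005 0.    0.001] tcp [0.618 0.099 0.21 ] q [ 0.487  0.366 -0.917  2.014  0.839  0.638 -1.038] F [0.324 0.401 0.171] w 0.029886861048924334 13.3
```

View pics/side4c.png

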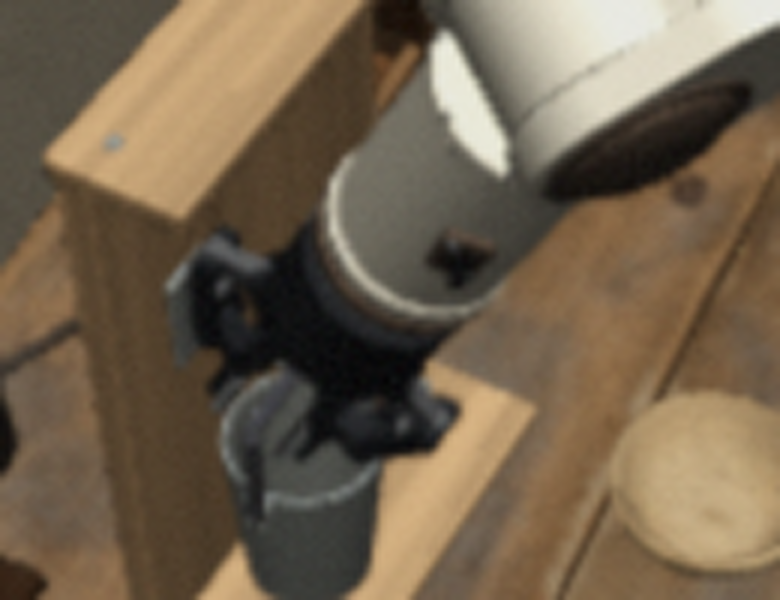

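Emit:
play_rows(moves=[0.35,0,0,-0.01,0,0,0,0.35,0,-0.001,-0.03,0,0,0,0.35,0,-0.001,-0.055,0,0,0,0.35,0,-0.001,-0.075,0,0,0,0.35,0,-0.001,-0.075,0,0,0])

```text
clock: 13.8
ee_pos: [0.5861, 0.1028, 0.2799]
eef_rot: [2.038, 1.894, 0.429]
contact_force: [-0.1, -0.5, 0.8]
width: 0.0297
gripper_force: 0.0
```

```bash
python3 - <<'E' 2>/dev/null
from srch import *
go((.53,.13,.3),-4.3,5,0);go((.549,.238,.24),7.9,0,0)
p,d=save('side','side5.png'); cv2.imwrite('pics/side5c.png',cv2.resize(p[150:330,180:330,::-1],None,fx=3.3,fy=3.3,interpolation=cv2.INTER_CUBIC))
E
```

```text
shift [ 0.023 -0.05  -0.025] turn [0.359 0.    0.002] tcp [0.586 0.103 0.28 ] q [ 0.66   0.204 -1.076  2.007  0.586  0.703 -0.834] F [-0.146 -0.463  0.779] w 0.029700264710876903 13.8
shift [ 0.132 -0.068  0.033] turn [ 0.444  0.048 -0.207] tcp [0.586 0.103 0.28 ] q [ 0.66   0.204 -1.076  2.007  0.586  0.703 -0.834] F [-0.146 -0.463  0.779] w 0.029700264710876903 13.8
```

View pics/side5c.png

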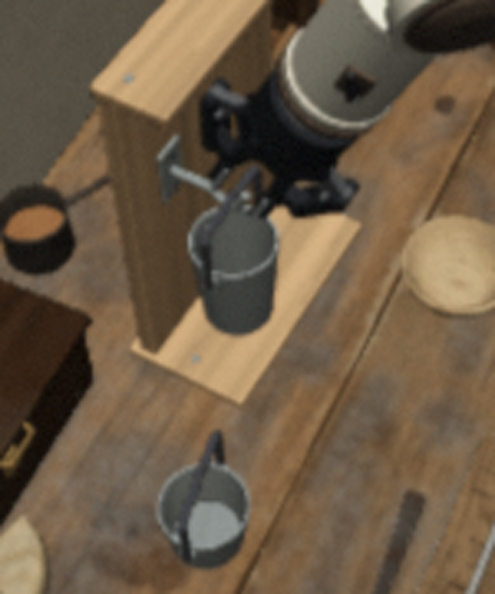

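Emit:
play_rows(moves=[0.6,0.005,-0.03,-0.03,0,0,0,0.6,0.023,-0.065,-0.04,0.08,0,0,0.6,0.06,-0.075,-0.03,0.2,0.01,-0.05,0.6,0.1,-0.075,-0.01,0.33,0.03,-0.12,0.6,0.132,-0.068,0.02,0.444,0.048,-0.207,0.6,0.132,-0.068,0.033,0.444,0.048,-0.207,0.6,0.132,-0.068,0.033,0.444,0.048,-0.207,0.6,0.132,-0.068,0.033,0.444,0.048,-0.207,0.6,0.132,-0.068,0.033,0.444,0.048,-0.207])

```text
clock: 14.75
ee_pos: [0.5478, 0.2366, 0.2201]
eef_rot: [2.065, 2.367, -0.001]
contact_force: [0.1, 0.1, 0.6]
width: 0.0511
gripper_force: 0.0
```

```bash
python3 - <<'E' 2>/dev/null
from h import *
p,d=save('wrist','w6.png')
c=eyes.camera_params('wrist');K=c['K'];v,u=np.mgrid[:420,:560]
P=np.stack([(u-K[0,2])/K[0,0]*d,(v-K[1,2])/K[1,1]*d,d],-1).reshape(-1,3)[d.ravel()>0]@c['T'][:3,:3].T+c['T'][:3,3]
q=P[(np.hypot(P[:,0]-.546,P[:,1]-.262)<.065)&(P[:,2]>.1)&(P[:,2]<.135)]
w=np.linalg.svd(q[:,:2]-q.mean(0)[:2],full_matrices=0)[2][0]; t=(q[:,:2]-q.mean(0)[:2])@w
print(len(q),q.mean(0),np.degrees(np.arctan2(w[1],w[0])),t.min(),t.max(),q[:,2].max())
mid=q.mean(0)[:2]+w*(t.min()+t.max())/2; print('mid',mid)
for l in models.landmark_of('wrist','short_pail_handle')[:1]: print(l,atz('wrist',l['location'],.121))
G=(.549,.238,.115)
go(G,7.9,0,0);go(G,7.9,25,0)
E
```

```text
1030 [0.548 0.264 0.119] -82.11137933653725 -0.04297523095208929 0.04994890218435273 0.12794648487536842
mid [0.548 0.26 ]
{'location': [283.2, 183.2], 'p': 0.94} [0.55  0.258 0.121]
shift [0.002 0.001 0.125] turn [ 0.001  0.001 -0.002] tcp [0.548 0.236 0.221] q [ 0.319  0.63  -1.1    1.687  0.599  1.204 -0.794] F [ 0.215 -0.695  0.33 ] w 0.051307153003214485 14.85
shift [0.002 0.009 0.123] turn [-0.435  0.002 -0.002] tcp [0.548 0.236 0.221] q [ 0.319  0.63  -1.1    1.687  0.599  1.204 -0.794] F [ 0.215 -0.695  0.33 ] w 0.051307153003214485 14.85
```

Emit:
play_rows(moves=[0.6,0,0.003,0.04,0,0,0,0.6,0,0.003,0.08,0,0,0,0.6,0,0.003,0.11,0,0,0,0.6,0,0.003,0.125,0,0,0,0.6,0,0.005,0.125,-0.11,0,0,0.6,0,0.007,0.125,-0.22,0,0,0.6,0,0.009,0.124,-0.33,0,0,0.6,0,0.011,0.123,-0.436,0,0,0.6,0,0.011,0.123,-0.436,0,0,0.6,0,0.011,0.123,-0.436,0,0,0.6,0,0.011,0.123,-0.436,0,0])

```text
clock: 15.95
ee_pos: [0.5603, 0.2388, 0.0969]
eef_rot: [1.855, 2.124, 0.469]
contact_force: [0.0, 0.3, -0.2]
width: 0.0515
gripper_force: 0.0
```

```bash
python3 - <<'E' 2>/dev/null
from h import *
go((.552,.236,.115),7.9,25,0)
E
```

```text
shift [-0.002 -0.    -0.001] turn [-0.003 -0.    -0.003] tcp [0.56  0.239 0.097] q [ 0.09   0.523 -0.761  2.119  1.259  0.539 -1.487] F [ 0.047  0.321 -0.188] w 0.05149881412210744 15.95
```

Good; close and lift.

Emit:
play_rows(moves=[0,-0.002,0,0,0,0,0,0,-0.002,0,0,0,0,0,0,-0.002,0,0,0,0,0,0,-0.002,0,0,0,0,0,0,-0.002,0,0,0,0,0,0,-0.002,0,0,0,0,0,0,-0.002,0.008,-0.018,0,0,0,0,-0.002,0.017,-0.036,0,0,0,0,-0.002,0.027,-0.058,0,0,0,0,-0.002,0.038,-0.082,0,0,0,0,-0.002,0.042,-0.09,0,0,0,0,-0.002,0.042,-0.09,0,0,0])

```text
clock: 17.15
ee_pos: [0.5596, 0.2365, 0.1954]
eef_rot: [1.854, 2.124, 0.47]
contact_force: [0.5, -1.6, -1.0]
width: 0.0058
gripper_force: 58.5
```

```bash
python3 - <<'E' 2>/dev/null
from srch import *
go((.49,.16,.25),-4.3,10,0)
q=status.read_state()['joint_pos']
for g,y,t,b in [((.49,.16,.25),-4.3,10,0),((.46,.08,.25),-4.3,10,0),((.48,-.07,.25),-4.3,10,0),((.515,-.065,.19),-4.3,25,0),((.595,-.069,.19),-4.3,25,0)]:
    R1=rot(y,t); q,e=simc(q,np.array(g)+R1[:,2]*(.019-b),R1,lock=1,n=40); print(g,y,t,q,'%.3f'%e)
E
```

```text
shift [-0.067 -0.054 -0.065] turn [ 0.258 -0.065  0.201] tcp [0.56  0.236 0.195] q [ 0.277  0.376 -0.962  2.058  0.901  0.641 -1.138] F [ 0.54  -1.588 -0.981] w 0.005751523115983196 17.15
(0.49, 0.16, 0.25) -4.3 10 [ 0.609  0.31  -1.129  2.009  0.481  0.899 -0.84 ] 0.000
(0.46, 0.08, 0.25) -4.3 10 [ 0.958  0.164 -1.253  2.12   0.296  0.826 -0.539] 0.000
(0.48, -0.07, 0.25) -4.3 10 [ 1.247  0.22  -1.211  2.085  0.287  0.82  -0.193] 0.000
(0.515, -0.065, 0.19) -4.3 25 [ 1.03   0.24  -0.973  2.265  0.56   0.345 -0.453] 0.000
(0.595, -0.069, 0.19) -4.3 25 [ 0.835  0.385 -0.833  2.087  0.699  0.427 -0.563] 0.000
```

Emit:
play_rows(moves=[0,-0.01,-0.01,-0.015,0.03,-0.01,0.02,0,-0.025,-0.025,-0.03,0.08,-0.02,0.06,0,-0.04,-0.038,-0.045,0.14,-0.035,0.11,0,-0.055,-0.048,-0.058,0.2,-0.05,0.16,0,-0.067,-0.054,-0.065,0.258,-0.065,0.201,0,-0.067,-0.054,-0.065,0.258,-0.065,0.201,0,-0.067,-0.054,-0.065,0.258,-0.065,0.201])

```text
clock: 17.85
ee_pos: [0.4925, 0.1595, 0.2296]
eef_rot: [2.205, 2.048, 0.177]
contact_force: [-0.6, -0.0, -2.7]
width: 0.0059
gripper_force: 58.5
```

```bash
python3 - <<'E' 2>/dev/null
from srch import *
go((.48,-.065,.25),-4.3,10,0); go((.52,-.065,.19),-4.3,25,0)
E
```

```text
shift [-0.225  0.008 -0.   ] turn [-0.002  0.001  0.001] tcp [0.493 0.159 0.23 ] q [ 0.548  0.303 -1.116  1.999  0.474  0.913 -0.88 ] F [-0.649 -0.042 -2.67 ] w 0.00586064226721073 17.85
shift [-0.222  0.041  0.065] turn [-0.263  0.     0.001] tcp [0.493 0.159 0.23 ] q [ 0.548  0.303 -1.116  1.999  0.474  0.913 -0.88 ] F [-0.649 -0.042 -2.67 ] w 0.00586064226721073 17.85
```

Emit:
play_rows(moves=[0,-0.02,0,0,0,0,0,0,-0.05,0.002,0,0,0,0,0,-0.085,0.004,0,0,0,0,0,-0.12,0.006,0,0,0,0,0,-0.155,0.008,0,0,0,0,0,-0.19,0.012,0.005,-0.03,0,0,0,-0.215,0.022,0.02,-0.1,0,0,0,-0.222,0.032,0.04,-0.18,0,0,0,-0.222,0.041,0.06,-0.25,0,0,0,-0.222,0.041,0.065,-0.263,0,0,0,-0.222,0.041,0.065,-0.263,0,0,0,-0.222,0.041,0.065,-0.263,0,0])

```text
clock: 19.05
ee_pos: [0.5275, -0.0642, 0.1739]
eef_rot: [2.043, 1.903, 0.42]
contact_force: [-0.2, 0.5, -1.5]
width: 0.0058
gripper_force: 58.5
```

```bash
python3 - <<'E' 2>/dev/null
from h import *
go((.595,-.069,.189),-4.3,25,0)
for n in ('top','side'):
    p,d=save(n,n+'7.png'); k=eyes.camera_params(n);K=k['K'];v,u=np.mgrid[:420,:560]
    P=np.stack([(u-K[0,2])/K[0,0]*d,(v-K[1,2])/K[1,1]*d,d],-1).reshape(-1,3)[d.ravel()>0]@k['T'][:3,:3].T+k['T'][:3,3]
    q=P[(P[:,0]>.49)&(P[:,0]<.56)&(P[:,1]>-.1)&(P[:,1]<.03)&(P[:,2]>.165)&(P[:,2]<.21)]
    print(n,len(q),'max y',q[:,1].max()); print(q[np.argsort(q[:,1])][::max(1,len(q)//22)])
cv2.imwrite('pics/side7c.png',cv2.resize(p[130:270,180:340,::-1],None,fx=4,fy=4,interpolation=cv2.INTER_CUBIC))
E
```

```text
shift [-0.     0.068  0.034] turn [-0.001 -0.001  0.004] tcp [ 0.527 -0.064  0.174] q [ 0.966  0.231 -0.97   2.256  0.586  0.367 -0.531] F [-0.178  0.454 -1.456] w 0.005754025061239661 19.05
top 54 max y 0.008451429013412934
[[ 0.533 -0.056  0.183]
 [ 0.533 -0.053  0.185]
 [ 0.521 -0.046  0.2  ]
 [ 0.519 -0.043  0.198]
 [ 0.521 -0.043  0.203]
 [ 0.521 -0.04   0.203]
 [ 0.522 -0.037  0.196]
 [ 0.518 -0.037  0.201]
 [ 0.514 -0.034  0.204]
 [ 0.522 -0.031  0.198]
 [ 0.518 -0.031  0.202]
 [ 0.518 -0.028  0.2  ]
 [ 0.522 -0.025  0.198]
 [ 0.518 -0.025  0.201]
 [ 0.522 -0.022  0.197]
 [ 0.521 -0.019  0.2  ]
 [ 0.519 -0.016  0.198]
 [ 0.519 -0.013  0.192]
 [ 0.522 -0.01   0.197]
 [ 0.521 -0.007  0.2  ]
 [ 0.526 -0.004  0.19 ]
 [ 0.518 -0.004  0.2  ]
 [ 0.519 -0.001  0.193]
 [ 0.52   0.002  0.168]
 [ 0.522  0.002  0.195]
 [ 0.52   0.005  0.187]
 [ 0.52   0.008  0.188]]
side 141 max y 0.008831294149036939
[[ 0.515 -0.08   0.194]
 [ 0.517 -0.069  0.192]
 [ 0.508 -0.061  0.209]
 [ 0.532 -0.058  0.191]
 [ 0.534 -0.057  0.186]
 [ 0.516 -0.057  0.21 ]
 [ 0.518 -0.056  0.192]
 [ 0.508 -0.055  0.188]
 [ 0.527 -0.054  0.189]
 [ 0.529 -0.053  0.189]
 [ 0.527 -0.052  0.2  ]
 [ 0.516 -0.052  0.188]
 [ 0.504 -0.051  0.209]
 [ 0.515 -0.048  0.197]
 [ 0.523 -0.035  0.203]
 [ 0.524 -0.031  0.198]
 [ 0.518 -0.026  0.197]
 [ 0.521 -0.017  0.196]
 [ 0.52  -0.009  0.197]
 [ 0.521 -0.002  0.2  ]
 [ 0.522  0.001  0.193]
 [ 0.52   0.006  0.187]
 [ 0.525  0.007  0.171]
 [ 0.525  0.008  0.187]]
```

View pics/side7c.png

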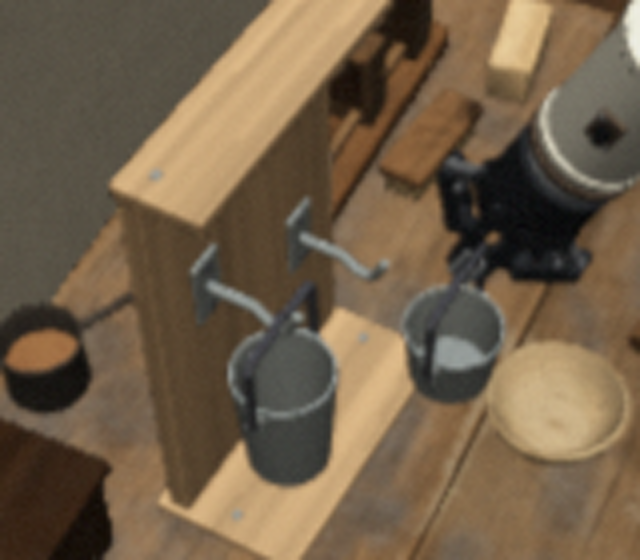

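Emit:
play_rows(moves=[0,0,0.01,0.005,0,0,0,0,0,0.025,0.013,0,0,0,0,0,0.042,0.021,0,0,0,0,0,0.058,0.029,0,0,0,0,0,0.07,0.035,0,0,0,0,0,0.07,0.035,0,0,0,0,0,0.07,0.035,0,0,0])

```text
clock: 19.85
ee_pos: [0.6053, -0.0711, 0.1718]
eef_rot: [2.046, 1.9, 0.42]
contact_force: [-0.3, 0.3, -1.7]
width: 0.0059
gripper_force: 58.5
```

```bash
python3 - <<'E' 2>/dev/null
from h import *
go((.597,-.069,.189),-4.3,25,0)
P,d=save('top','top8.png'); k=eyes.camera_params('top');K=k['K'];v,u=np.mgrid[:420,:560]
P=np.stack([(u-K[0,2])/K[0,0]*d,(v-K[1,2])/K[1,1]*d,d],-1).reshape(-1,3)[d.ravel()>0]@k['T'][:3,:3].T+k['T'][:3,3]
q=P[(P[:,0]>.565)&(P[:,0]<.62)&(P[:,1]>-.06)&(P[:,1]<.012)&(P[:,2]>.14)&(P[:,2]<.22)]
print(q[np.argsort(q[:,1])])
E
```

```text
shift [ 0.001 -0.    -0.   ] turn [-0.001 -0.     0.001] tcp [ 0.605 -0.071  0.172] q [ 0.798  0.375 -0.847  2.09   0.723  0.444 -0.631] F [-0.318  0.268 -1.654] w 0.005889951731046251 19.85
[[ 0.6   -0.05   0.194]
 [ 0.611 -0.049  0.156]
 [ 0.613 -0.049  0.164]
 [ 0.618 -0.048  0.17 ]
 [ 0.615 -0.048  0.17 ]
 [ 0.6   -0.047  0.195]
 [ 0.613 -0.046  0.162]
 [ 0.609 -0.045  0.164]
 [ 0.615 -0.045  0.171]
 [ 0.617 -0.045  0.173]
 [ 0.598 -0.044  0.203]
 [ 0.595 -0.044  0.203]
 [ 0.609 -0.042  0.167]
 [ 0.612 -0.042  0.168]
 [ 0.596 -0.041  0.197]
 [ 0.593 -0.041  0.197]
 [ 0.599 -0.041  0.2  ]
 [ 0.6   -0.038  0.193]
 [ 0.594 -0.038  0.193]
 [ 0.596 -0.038  0.199]
 [ 0.6   -0.035  0.194]
 [ 0.594 -0.035  0.195]
 [ 0.596 -0.035  0.197]
 [ 0.6   -0.032  0.197]
 [ 0.596 -0.032  0.197]
 [ 0.598 -0.029  0.191]
 [ 0.594 -0.029  0.192]
 [ 0.599 -0.029  0.197]
 [ 0.595 -0.026  0.186]
 [ 0.601 -0.026  0.192]
 [ 0.597 -0.026  0.193]
 [ 0.594 -0.023  0.192]
 [ 0.597 -0.022  0.196]
 [ 0.599 -0.022  0.201]
 [ 0.6   -0.019  0.195]
 [ 0.596 -0.019  0.199]
 [ 0.601 -0.017  0.189]
 [ 0.597 -0.016  0.196]
 [ 0.617 -0.014  0.142]
 [ 0.597 -0.013  0.192]
 [ 0.599 -0.013  0.2  ]
 [ 0.6   -0.01   0.196]
 [ 0.597 -0.01   0.196]
 [ 0.601 -0.008  0.14 ]
 [ 0.597 -0.007  0.193]
 [ 0.6   -0.007  0.195]
 [ 0.597 -0.004  0.163]
 [ 0.597 -0.004  0.18 ]
 [ 0.601 -0.004  0.191]
 [ 0.598 -0.004  0.19 ]
 [ 0.598 -0.002  0.142]
 [ 0.598 -0.001  0.158]
 [ 0.599 -0.001  0.186]
 [ 0.596 -0.001  0.186]
 [ 0.601 -0.001  0.19 ]
 [ 0.6    0.002  0.148]
 [ 0.601  0.002  0.156]]
```

Emit:
play_rows(moves=[0,0,-0.004,0.009,0,0,0,0,0,-0.008,0.018,0,0,0,0,0,-0.011,0.024,0,0,0,0,0,-0.012,0.027,0,0,0,0,0,-0.012,0.027,0,0,0,0,0,-0.012,0.027,0,0,0])

```text
clock: 20.5
ee_pos: [0.6063, -0.0713, 0.1427]
eef_rot: [2.045, 1.899, 0.42]
contact_force: [0.2, -0.4, -2.4]
width: 0.0063
gripper_force: 58.6
```

Emit:
play_rows(moves=[0,0,-0.001,0.002,0,0,0,0,0,-0.001,0.003,0,0,0,0,0,-0.001,0.003,0,0,0,0,0,-0.001,0.003,0,0,0])

```text
clock: 20.9
ee_pos: [0.6066, -0.0714, 0.1393]
eef_rot: [2.045, 1.899, 0.42]
contact_force: [-0.4, -0.6, -1.6]
width: 0.0057
gripper_force: 58.6
```

Emit:
play_rows(moves=[0,0,-0.001,0.002,0,0,0,0,0,-0.001,0.002,0,0,0,0,0,-0.001,0.002,0,0,0])

```text
clock: 21.2
ee_pos: [0.6073, -0.0714, 0.138]
eef_rot: [2.044, 1.898, 0.421]
contact_force: [-2.0, -0.2, 5.0]
width: 0.0061
gripper_force: 59.2
```

Seated (force now upward). Release.

Emit:
play_rows(moves=[0.1,0,0,-0.001,0,0,0,0.2,0,0,-0.001,0,0,0,0.35,0,0,-0.001,0,0,0,0.35,0,0,-0.001,0,0,0,0.35,0,0,-0.001,0,0,0,0.35,0,0,-0.001,0,0,0,0.35,0,0,-0.012,0,0,0,0.35,0,0,-0.03,0,0,0,0.35,0,0,-0.055,0,0,0,0.35,0,0,-0.08,0,0,0,0.35,0,-0.03,-0.11,0,0,0,0.35,0,-0.06,-0.13,0,0,0])

```text
clock: 22.4
ee_pos: [0.5138, -0.0634, 0.2313]
eef_rot: [2.044, 1.903, 0.427]
contact_force: [-1.0, 0.5, 1.3]
width: 0.0302
gripper_force: 0.0
```

```bash
python3 - <<'E' 2>/dev/null
from h import *
s=status.read_state(); print(s['ee_pos'],s['contact_force'],s['clock'])
p,d=save('side','side9.png')
cv2.imwrite('pics/side9c.png',cv2.resize(p[100:380,150:370,::-1],None,fx=2.1,fy=2.1,interpolation=cv2.INTER_CUBIC))
E
```

```text
[ 0.514 -0.063  0.231] [-0.989  0.493  1.29 ] 22.4
```

View pics/side9c.png

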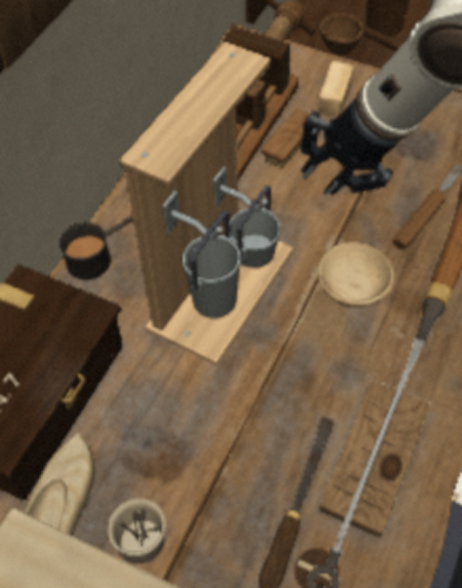

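Emit:
play_rows(moves=[0.35,0,0,0,0,0,0,0.35,0,0,0,0,0,0,0.35,0,0,0,0,0,0,0.35,0,0,0,0,0,0,0.35,0,0,0,0,0,0,0.35,0,0,0,0,0,0,0.35,0,0,0,0,0,0,0.35,0,0,0,0,0,0,0.35,0,0,0,0,0,0,0.35,0,0,0,0,0,0,0.35,0,0,0,0,0,0,0.35,0,0,0,0,0,0])

```text
clock: 23.65
ee_pos: [0.5147, -0.0646, 0.2314]
eef_rot: [2.045, 1.9, 0.427]
contact_force: [0.2, 0.6, -0.6]
width: 0.0298
gripper_force: 0.0
```

Emit:
play_rows(moves=[0.35,0,0,0,0,0,0,0.35,0,0,0,0,0,0,0.35,0,0,0,0,0,0,0.35,0,0,0,0,0,0,0.35,0,0,0,0,0,0,0.35,0,0,0,0,0,0,0.35,0,0,0,0,0,0,0.35,0,0,0,0,0,0,0.35,0,0,0,0,0,0,0.35,0,0,0,0,0,0,0.35,0,0,0,0,0,0,0.35,0,0,0,0,0,0])

```text
clock: 24.85
ee_pos: [0.5147, -0.0645, 0.2314]
eef_rot: [2.045, 1.901, 0.428]
contact_force: [-0.3, -0.2, 0.4]
width: 0.0297
gripper_force: 0.0
```

```bash
python3 - <<'E' 2>/dev/null
from h import *
F=[eyes.read_camera('side') for _ in range(8)]
r=np.s_[190:270,225:300]
print([float(np.abs(f[0][r].astype(int)-F[0][0][r]).max()) for f in F],[float(np.abs(f[0][r].astype(int)-F[0][0][r]).mean()) for f in F])
d=F[0][1];k=eyes.camera_params('side');K=k['K'];v,u=np.mgrid[:420,:560]
P=np.stack([(u-K[0,2])/K[0,0]*d,(v-K[1,2])/K[1,1]*d,d],-1).reshape(-1,3)[d.ravel()>0]@k['T'][:3,:3].T+k['T'][:3,3]
for nm,y,z in(('tall',.076,.235),('short',-.045,.165)):
    q=P[(abs(P[:,0]-.6)<.03)&(abs(P[:,1]-y)<.012)&(abs(P[:,2]-z-.002)<.012)&(P[:,2]>z-.004)]; print(nm,q.mean(0),q[:,2].max(),len(q))
E
```

```text
[0.0, 7.0, 8.0, 8.0, 10.0, 7.0, 8.0, 8.0] [0.0, 1.4348888888888889, 1.4404444444444444, 1.434, 1.4195, 1.4218333333333333, 1.4312777777777779, 1.4352777777777779]
tall [0.608 0.077 0.237] 0.24698880331916861 40
short [ 0.604 -0.043  0.167] 0.17679473195681372 49
```

Both pails are still (only image noise between frames) and their handles are at seat height, so I'm handing in.

```bash
python3 -c "
from rig import manip; print(manip.sign_off())"
```

```text
the job is handed in; nothing more can be done
None
```

The tall pail hangs on the high hook and the short pail on the low hook, both hanging still at about 25 s of the 67 s limit with the gripper clear. The nail cup, oil jar and bowl were not touched as far as I could see, though I took no separate position check on them, and the job is handed in.

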